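Load and clamp a rectifier stack in the bench jig

ROBOT

A 6-joint arm with a two-finger parallel gripper is mounted at the origin on the work surface. World frame = base frame: x ahead of the robot, y to its left, z up, the work surface at z = 0. Lengths are in m, angles in degrees, forces in N, time in s.
With the tool pointing down it reaches from about 0.35 to 0.725 m from the base axis. Payload 6 kg.
Tool frame: the origin (TCP) lies at the very end of the fingers, on their centre line; the grasp point (between the pads) lies 19 mm behind it; z points along the fingers, y is the direction in which the jaws open and shut (so a half turn about z gives the same grasp; the last joint's range is limited). The gripper opens to 85 mm and grips with 20 to 120 N. Pads are 22 mm wide; open, the fingers measure 114 mm over their backs; the gripper's body (76 mm by 85 mm) begins 54 mm behind the grasp point. The pads swing forward as they close: fully open they stand 13 mm farther back than shut.
Start: joints at [92.229, 2.303, 4.859, 0, -92.561, -19.12], TCP at [0.174, 0.574, 0.231] pointing down, gripper open.
Joint ranges: [-146.85, 146.85], [-73.84, 115.35], [-62.03, 85.46], [-188.31, 113.3], [-161.28, -10.13], [-171.36, 171.36]. Speed limits (degrees/s): [147.25, 147.25, 172.46, 180, 180, 180].

INTERFACE

Orientations are given as a 3x3 rotation matrix whose columns are the frame's x, y, z axes.
In Python, from plant import * gives the robot as it stands.
- The arm moves only by the tool drive_tool, never from a script. Its argument "commands" is one flat list of numbers, 5 for each row, row after row: the opening, from 0 (shut) to 1 (fully open), then the shift along the tool's x, y, z in units of 30 mm (1.0 is 30 mm), then the turn about the tool's z in degrees. A call has exactly 8 rows; each row shifts and turns the commanded pose from where the row before left it, along the tool's axes as they then stand; what a row does not reach is not made up. A row lasts 1/10 s, in which the tool goes at most 50 mm and 8.59 degrees, less where a joint would pass 70% of its speed; a pose out of reach is approached as far as the arm can. A call is refused whole if a number of a shift passes 1 or a number of a turn 8.59, either way. A call with a gripper value outside its range is refused whole. The fingers move at their own pace and stop on an object; "grip_force" is the grip in N (left out, the last holds). Time passes only in rows, so rows that do not move let the fingers close, or fill a call up. It gives the time, the measured TCP pose, the force and the opening at its end, in the units of the state.
- state(): the state, without advancing time (a new reading comes with each control period).
- get_image(name): name is "scene" or "side" or "wrist"; returns the picture (420x560x3 uint8, red, green, blue); there is no depth.
- camera_params(name): a dict with "intrinsics" (3x3 intrinsics, pixels), "cam_to_world" (4x4, takes a point from camera to world coordinates). Camera axes: x right, y up, looking along -z (the intrinsics and any distortion apply to the point x, -y, -z); pixel columns grow to the right and rows downward; lengths in m; the calibration is good to about 2 mm. A picture is of the moment at which its call begins: read the wrist's pose just before it. camera_params takes no time and is no camera call; for the wrist camera it gives the pose at the moment of the call.
- job_done(): hands the job in, once; it reports no verdict.
The state is a dict: "clock": time; "qpos": joint angles; "joint_velocities": joint speeds; "effort": joint torques, N m; "position": TCP position; "eef_rot": TCP orientation; "force": force on the tool from outside, world axes, zero at the start; "moment": the same for the moment, N m; "grip_width": finger opening in m.
Only numpy, scipy, OpenCV 4.12 (cv2) and the standard library are available. Lean on these libraries where they do the work, as an engineer would, in place of code of your own. Each camera call takes 0.05 s, during which the arm holds its last target. There are 200 camera calls.

TASK

Build the amplifier's rectifier stack in the clamping jig: set the finned heat sink squarely in the pocket between the pins, stack every square rectifier cell lying on the desk flat on it, and put the steel pressure cap on top, boss up. Then push the free end of the jig's long bar so that the bar swings over the stack fully against its stop, turn the wing knob clockwise until the rubber pad just touches the cap, and give it half a turn more. Do not knock over or shove away the mug.

Things in the scene. Friction and masses are not known exactly. Their poses are not given: they have to be found in the camera images.
- jig: Steel clamping jig, fixed to the desk; its place and heading vary. Origin under the pocket's centre, on the desk, z up. Base plate 15 mm thick, from x -65 to +140 mm and y -58 to +58 mm. The bar's pivot post, 30 mm thick, stands at (110, 0) mm; the bar's stop pillar (16 by 12 mm, up to 141 mm above the desk) at (85, 22) mm.
- pocket_floor (a point): Centre of the pocket's floor (top of the base plate), 15 mm above the desk; axes as jig. Six pins, 12 mm thick and 62 mm tall (top 12 mm: cones to a 4 mm tip), at (x, y) = (24, 38), (-24, 38), (24, -38), (-24, -38), (38, 0), (-38, 0) mm leave a pocket 64 by 64 mm. On the +y and -y sides a 36 mm gap between two pins is free for a finger.
- swing_bar (a joint): Angle of the long aluminium bar about its upright pivot, rad. 0: against the stop, pointing from the pivot along the jig's -x over the pocket. Grows counter-clockwise from above: open (1.5 to 1.65 at the start, at most 1.9) it points to the jig's -y, clear of the pocket. 0.25 N m of friction: it stays where it is left. Its knob and pad swing with it.
- bar_pivot (a point): Point on the bar's pivot axis at mid thickness, 127 mm above the desk. The bar is 195 mm long from this axis to its black rubber free end, 30 mm wide and 20 mm thick (117 to 137 mm above the desk).
- bar_end (a point): Point on the bar's centre line at mid thickness (127 mm above the desk), 180 mm from the pivot axis and 15 mm from the free end: push here, on the side face of the bar that looks away from the pocket (15 mm from the centre line).
- clamp_knob (a joint): Angle of the black wing knob on the bar, rad; 0 to 15, grows clockwise from above (0 to 0.5 at the start). 0.1 N m of friction: it stays where it is left; it keeps its height. Clockwise turning lowers the spindle and its pad 20 mm a full turn; the pad's face is 91 mm above the desk at angle 0.
- knob_grip (a point): Centre of the wing knob's grip, on its axis, 110 mm from the bar's pivot, 161 mm above the desk. The wing is 60 mm long along this point's x, 14 mm thick along y, 28 mm tall (147 to 175 mm above the desk). The point turns with the knob; at knob angle 0 the wing lies along the bar.
- pad (a joint): How far the spring-mounted rubber pad is pushed up into the spindle, m: 0 while it hangs free, growing 20 mm per turn of the knob once it touches the cap (spring 2.4 N preload plus 1.2 N per mm, end of travel at 18 mm). Half a turn after touching it reads 0.010.
- pad_face (a point): Centre of the underside of the round rubber pad (44 mm diameter, 10 mm thick) that hangs from the bar below the knob.
- heatsink: Aluminium heat sink, 60 by 60 mm, 25 mm tall, flat top, slots between its fins (they run along its y axis). Origin at the centre of its underside, z up through its thickness. The lowest part of the stack. About 160 g. Any of its four headings will do.
- cap: Steel pressure cap: a dark square plate, 60 by 60 mm and 9 mm thick, with a bright round boss (48 mm diameter, 6 mm high) on top; 15 mm tall in all. Origin at the centre of its underside, z up through its thickness. The topmost part of the stack, boss up. About 160 g. Any of four headings.
- mug: White mug, 76 mm in diameter and 90 mm tall with a handle; a bystander. Origin at the centre of its underside.
- cell_a: Rectifier cell: flat square white ceramic slab, 60 by 60 mm, 10 mm thick, with a copper contact in the middle of its top. All cells are alike; one to three are on the desk (None if absent). Origin at the centre of its underside, z up through its thickness. Cells lie on the heat sink in any order and any of four headings. About 100 g.
- cell_b: Rectifier cell: flat square white ceramic slab, 60 by 60 mm, 10 mm thick, with a copper contact in the middle of its top. All cells are alike; one to three are on the desk (None if absent). Origin at the centre of its underside, z up through its thickness. Cells lie on the heat sink in any order and any of four headings. About 100 g.
- cell_c: Rectifier cell: flat square white ceramic slab, 60 by 60 mm, 10 mm thick, with a copper contact in the middle of its top. All cells are alike; one to three are on the desk (None if absent). Origin at the centre of its underside, z up through its thickness. Cells lie on the heat sink in any order and any of four headings. About 100 g.
Mind the look-alikes: they are no part of the job. What is shaped like the cap but brown, pink or purple is not meant.

How it is judged (in metres and radians):
On the way, in this order (a step that is already met when the one before it is completed fails the run):
1. the heat sink sits flat on the pocket's floor (horizontal distance between heatsink and pocket_floor below 0.007 m and z of heatsink in the frame of pocket_floor between -0.004 and 0.004 m and angle between heatsink's own z axis and vertical below 0.08 rad), for 0.2 s.
2. every cell present lies flat in the pocket on the heat sink (all of step 1 and horizontal distance between each of cell_a, cell_b, cell_c and pocket_floor below 0.007 m and z of cell_a in the frame of pocket_floor between 0.022 and 0.049 m and angle between each of cell_a, cell_b, cell_c's own z axis and vertical below 0.08 rad and z of cell_b in the frame of pocket_floor between 0.022 and 0.049 m and z of cell_c in the frame of pocket_floor between 0.022 and 0.049 m), for 0.2 s.
3. the pressure cap lies flat on the cells (all of step 2 and horizontal distance between cap and pocket_floor below 0.007 m and z of cap in the frame of pocket_floor between 0.031 and 0.06 m and angle between cap's own z axis and vertical below 0.08 rad and z of cap in the frame of cell_a above 0.007 m and z of cap in the frame of cell_b above 0.007 m and z of cap in the frame of cell_c above 0.007 m), for 0.2 s.
4. the bar is swung over the loaded stack against its stop (value of joint swing_bar below 0.08 rad and horizontal distance between each of cell_a, cell_b, cell_c, cap and pocket_floor below 0.007 m and z of cell_a in the frame of pocket_floor between 0.022 and 0.049 m and angle between each of cell_a, cell_b, cell_c, cap's own z axis and vertical below 0.08 rad and z of cell_b in the frame of pocket_floor between 0.022 and 0.049 m and z of cell_c in the frame of pocket_floor between 0.022 and 0.049 m and z of cap in the frame of pocket_floor between 0.031 and 0.06 m and z of cap in the frame of cell_a above 0.007 m and z of cap in the frame of cell_b above 0.007 m and z of cap in the frame of cell_c above 0.007 m), for 0.2 s.
5. the pad touches the cap (value of joint swing_bar below 0.08 rad and value of joint pad above 0.001 m).
At the end, for the whole second after the job is handed in: Heat sink on the pocket floor, all present cells on it, cap on top, each flat (0.08 rad) within 7 mm of the pocket axis and at rest; bar within 0.08 rad of its stop; pad pressed in 6.7 to 13.3 mm (half a turn past touching, give or take a sixth of a turn) (all of step 1 and all of step 4 and linear speed of each of heatsink, cap, cell_a, cell_b, cell_c below 0.02 m/s and value of joint pad between 0.0067 and 0.0133 m and velocity of joint clamp_knob below 0.1 rad/s).
It fails at once if the mug is knocked over or shoved more than 6 cm (angle between mug's own z axis and vertical above 0.5 rad or distance of mug from where it was at the start of the episode above 0.06 m).
Of cell_a, cell_b, cell_c only 1 to 3 are there at a start; the rules pass over those that are not, and their reading is None.
At some moment in a run one of heatsink, cap, cell_a, cell_b, cell_c may be knocked a few centimetres aside while the robot is not near it.
It also fails if it takes over 210 s, if anything falls off the work surface, if the arm or the gripper's body presses on something with over 40 N, if the wrist force passes 120 N, or if a joint passes its speed limit or range.

## Working session

There is one attempt and no reset: what is moved stays moved. The work goes in short steps, Python scripts to look and compute and a tool call to move; the robot and the scene stay as the last step left them, time stands still between calls to the robot, and variables do not carry over. Pictures are saved under pics/ and viewed, about 12 in all and at most 16, crops included, and the job is handed in when it is done.

Besides the shell and the picture viewer there is one more tool, called after "Call:" as name(argument=value, ...), one argument or row to a line, values as JSON. drive_tool: Moves the arm, as the interface text tells. Its arguments: {"type":"object","properties":{"commands":{"type":"array"},"grip_force":{"type":"number"}},"required":["commands"]}

```bash
ls; mkdir -p pics; python3 - <<'E'
from plant import *
import cv2
print(state())
for n in ("scene","side"):
    im=get_image(n); cv2.imwrite(f"pics/{n}0.png",cv2.resize(im[:,:,::-1],(800,600),interpolation=cv2.INTER_CUBIC))
    p=camera_params(n); print(n,p)
E
```

```text
pics
{'clock': 0.0, 'qpos': array([ 9.22283874e+01,  2.33869538e+00,  4.80108144e+00, -2.57467874e-02,
       -9.25583879e+01, -1.91202643e+01]), 'joint_velocities': array([ 0.01071873, -0.03431502, -0.03538613, -0.04402766, -0.08026741,
       -0.01508645]), 'effort': array([-9.76901674e-06, -3.68198955e+01,  3.47421348e+01,  6.93193272e+00,
       -5.18712026e-03,  5.32620987e-06]), 'position': array([0.17416352, 0.57383806, 0.23026929]), 'eef_rot': array([[ 9.56860532e-01, -2.90547373e-01, -3.83428493e-04],
       [-2.90547599e-01, -9.56859044e-01, -1.69174029e-03],
       [ 1.24643675e-04,  1.73016374e-03, -9.99998495e-01]]), 'force': array([-0.28432006,  0.04522709, -0.45550088]), 'moment': array([-0.00435561, -0.01783588,  0.00011845]), 'grip_width': 0.085420121537617}
scene {'intrinsics': array([[523.77474244,   0.        , 268.37387743],
       [  0.        , 523.77474244, 208.43015217],
       [  0.        ,   0.        ,   1.        ]]), 'cam_to_world': array([[ 0.8608179 , -0.43792576,  0.25925578,  0.87144202],
       [ 0.50879362,  0.72953201, -0.45706903, -0.64223731],
       [ 0.01102691,  0.5253609 ,  0.85080805,  1.30177764],
       [ 0.        ,  0.        ,  0.        ,  1.        ]])}
side {'intrinsics': array([[469.97977281,   0.        , 284.55733718],
       [  0.        , 469.97977281, 202.42005922],
       [  0.        ,   0.        ,   1.        ]]), 'cam_to_world': array([[ 0.87113866,  0.308875  , -0.38172461,  0.08890076],
       [-0.49056146,  0.5132294 , -0.70423365, -0.80626662],
       [-0.02160788,  0.80074454,  0.59861614,  0.80635284],
       [ 0.        ,  0.        ,  0.        ,  1.        ]])}
```

View pics/scene0.png

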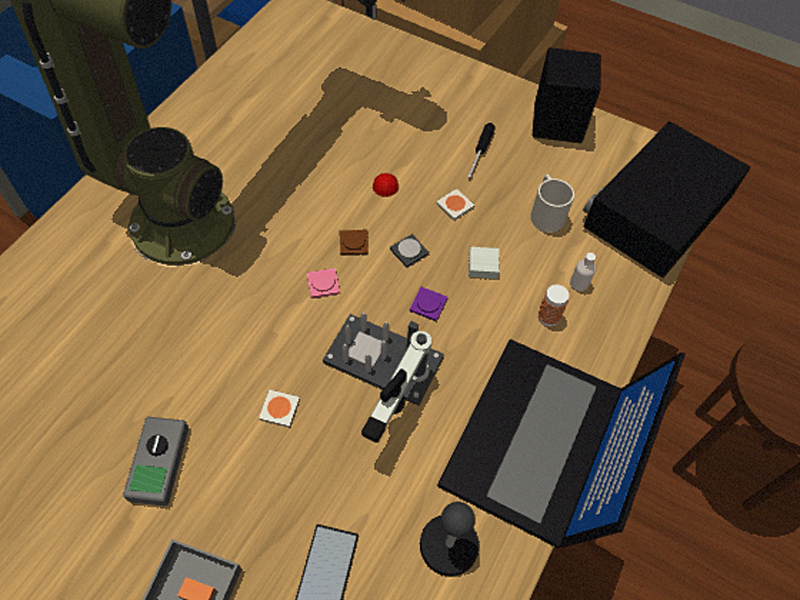

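View pics/side0.png

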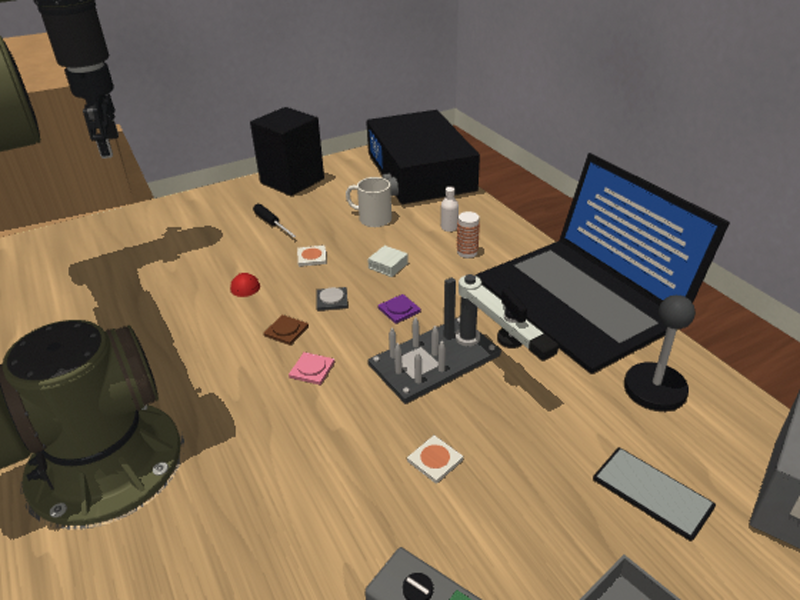

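Scene view (800×600 coordinates): cells at (455,204) and (280,408), heat sink at (484,262), dark cap at (409,250), mug at (552,205), jig around (385,355) with its bar open toward (375,430). I'll crop for precise pixel positions.

```bash
python3 - <<'E'
from plant import *
import cv2
im=get_image("scene")[:,:,::-1]
for i,(x,y) in enumerate([(210,125),(170,210)]):
    cv2.imwrite(f"pics/crop{i}.png",cv2.resize(im[y:y+120,x:x+160],(800,600),interpolation=cv2.INTER_CUBIC))
E
```

```text
(no output)
```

View pics/crop0.png

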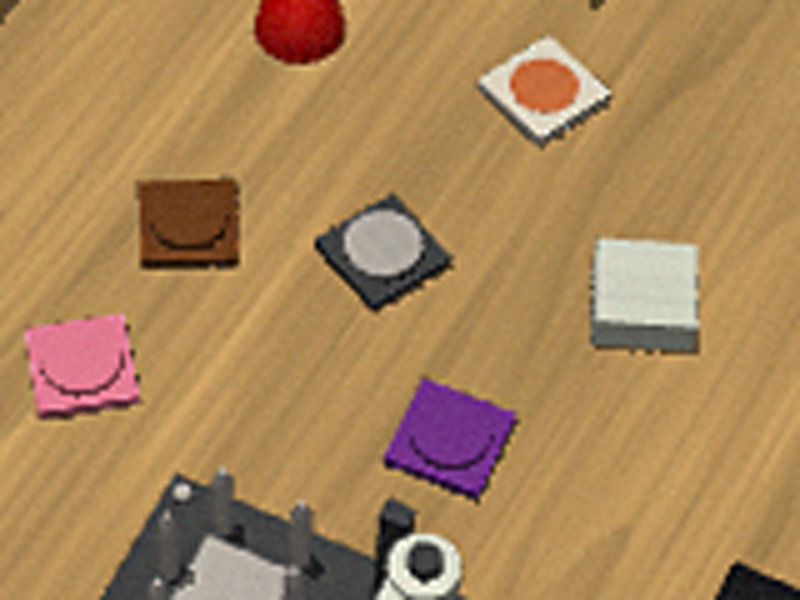

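View pics/crop1.png

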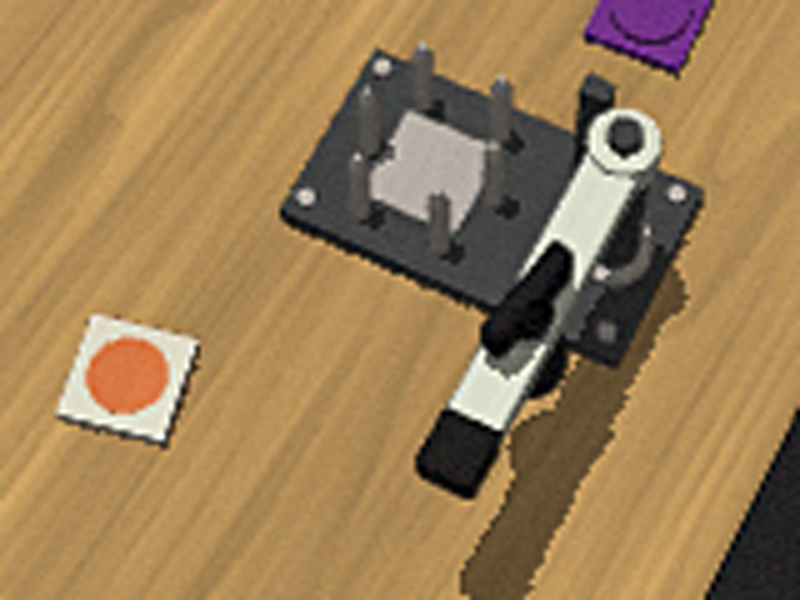

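Read-offs — crop0 (offset 210,125, ×5), top corners: cell1 (548,38),(611,95),(543,138),(478,88); cap plate (393,195),(453,260),(377,302),(315,242); heat sink (597,238),(698,243),(698,324),(592,320). Crop1 (offset 170,210): cell2 (95,315),(200,343),(165,438),(58,412), plus jig plate corners and pin tips. Only two cells are visible.

```bash
cat > h.py <<'E'
import numpy as np
from scipy.optimize import least_squares
def ray(p,uv):
    K=p["intrinsics"];T=p["cam_to_world"]
    d=np.array([(uv[0]-K[0,2])/K[0,0],-(uv[1]-K[1,2])/K[1,1],-1.])
    return T[:3,3],T[:3,:3]@d
def onplane(p,uv,z):
    o,d=ray(p,uv);return o+d*(z-o[2])/d[2]
def proj(p,X):
    K=p["intrinsics"];T=p["cam_to_world"];c=(np.atleast_2d(X)-T[:3,3])@T[:3,:3]
    return np.c_[K[0,0]*c[:,0]/-c[:,2]+K[0,2],K[1,1]*c[:,1]/c[:,2]+K[1,2]]
def fit(p,obj,uv,x0):
    obj=np.array(obj,float)
    def W(x):
        c,s=np.cos(x[2]),np.sin(x[2]);return np.c_[x[0]+c*obj[:,0]-s*obj[:,1],x[1]+s*obj[:,0]+c*obj[:,1],obj[:,2]]
    r=least_squares(lambda x:(proj(p,W(x))-uv).ravel(),x0,loss="soft_l1")
    return r.x,np.sqrt((r.fun**2).mean())
def yaw90(a): return (np.degrees(a)+45)%90-45
SQ=np.array([[1,1],[-1,1],[-1,-1],[1,-1]])*.03
E
python3 - <<'E'
from plant import *
from h import *
p=camera_params("scene")
def sq(name,uv,off,z):
    uv=np.array(uv)/5+off
    P=np.array([onplane(p,q,z) for q in uv]);c=P.mean(0)
    best=min((fit(p,np.c_[np.roll(SQ,k,0)[:: s],[z]*4],uv,[c[0],c[1],np.arctan2(*(P[0]-P[3])[1::-1])]) for k in range(4) for s in(1,-1)),key=lambda r:r[1])
    print(name,best[0][:2].round(4),yaw90(best[0][2]).round(1),best[1].round(2))
o0=(210,125);o1=(170,210)
sq("cell1",[(548,38),(611,95),(543,138),(478,88)],o0,.01)
sq("cap",[(393,195),(453,260),(377,302),(315,242)],o0,.009)
sq("hs",[(597,238),(698,243),(698,324),(592,320)],o0,.025)
sq("cell2",[(95,315),(200,343),(165,438),(58,412)],o1,.01)
J=[(-65,58,15),(-65,-58,15),(140,58,15),(140,-58,15),(24,38,77),(-24,38,77),(-38,0,77),(-24,-38,77),(24,-38,77),(38,0,77),(110,0,137)]
U=[(377,50),(283,210),(703,188),(613,356),(502,80),(424,45),(366,90),(358,155),(438,198),(492,145),(625,133)]
r=fit(p,np.array(J)/1000,np.array(U)/5+o1,[.45,0,-.3]);print("jig",r[0][:2],np.degrees(r[0][2]),r[1])
for q,z in(((605,135),.137),((460,460),.137)): print(onplane(p,np.array(q)/5+o1,z))
print("mug",onplane(p,(552/800*560,232/800*560),0))
E
```

```text
cell1 [0.4911 0.3422] -18.9 0.44
cap [0.465  0.1835] -22.6 0.42
hs [0.6143 0.2337] 26.2 0.32
cell2 [ 0.4349 -0.2536] 15.6 0.41
jig [ 0.50992785 -0.06872188] 4.814080319937781 0.706216805568491
[ 0.608823   -0.06016538  0.137     ]
[ 0.63535663 -0.24705172  0.137     ]
mug [0.70304377 0.38962423 0.        ]
```

Call:
drive_tool(
  commands=[1,1,0.36,0,0,1,1,0.36,0,0,1,1,0.36,0,0,1,1,0.36,0,0,1,1,0.36,0,0,1,1,0.36,0,0,1,1,0.36,0,0,1,1,0.36,0,0],
)

```text
clock: 0.95
position: [0.3797, 0.4207, 0.231]
eef_rot: [[0.957, -0.29, -0.0], [-0.29, -0.957, -0.0], [-0.0, 0.0, -1.0]]
force: [1.3, 0.7, 0.9]
grip_width: 0.0854
```

Call:
drive_tool(
  commands=[1,1,0.36,0,0,1,1,0.36,0,0,1,1,0.36,0,0,1,1,0.36,0,0,1,1,0.36,0,0,1,1,0.36,0,0,1,1,0.36,0,0,1,0.6,0.36,0,0],
)

```text
clock: 1.75
position: [0.5732, 0.2714, 0.2303]
eef_rot: [[0.957, -0.292, -0.001], [-0.292, -0.957, -0.001], [-0.001, 0.001, -1.0]]
force: [0.3, 0.6, -1.3]
grip_width: 0.0856
```

Call:
drive_tool(
  commands=[1,0,0,0,-8.5,1,0,0,0,-8.5,1,0,0,0,-8.5,1,0,0,0,-8.5,1,0,0,0,-8.5,1,0,0,0,0,1,0,0,0,0,1,0,0,0,0],
)

```text
clock: 2.55
position: [0.5719, 0.2728, 0.2311]
eef_rot: [[0.903, 0.43, -0.0], [0.43, -0.903, -0.0], [-0.0, 0.0, -1.0]]
force: [0.9, -0.1, 0.1]
grip_width: 0.0854
```

```bash
cat >> h.py <<'E'
def togo(x,y,z,yaw,s):
    """remaining shift (units of 30 mm, current tool axes) and turn (deg, + = clockwise)"""
    R=np.array(s["eef_rot"]);d=R.T@(np.array([x,y,z])-s["position"])/.03
    y0=np.degrees(np.arctan2(R[1,0],R[0,0]))
    t=-((yaw-y0+90)%180-90)
    print("pos",np.round(s["position"],4),"yaw %.2f q1 %.1f q6 %.1f t %.1f w %.4f"%(y0,s["qpos"][0],s["qpos"][5],s["clock"],s["grip_width"]),"F",np.round(s["force"],1))
    print("shift",d.round(3),"turn",round(t,2))
E
python3 - <<'E'
from plant import *
from h import *
import cv2
s=state();togo(.6143,.2337,.2,26.2,s)
p=camera_params("wrist");print(p)
im=get_image("wrist")[:,:,::-1]
cv2.imwrite("pics/w0.png",im)
E
```

```text
pos [0.5719 0.2728 0.2311] yaw 25.44 q1 43.6 q6 71.9 t 2.5 w 0.0854 F [ 0.9 -0.1  0.1]
shift [0.718 1.783 1.037] turn -0.76
{'intrinsics': array([[328.59994746,   0.        , 284.32654599],
       [  0.        , 328.59994746, 209.45060868],
       [  0.        ,   0.        ,   1.        ]]), 'cam_to_world': array([[ 4.30325782e-01,  8.64956622e-01,  2.58204886e-01,
         6.38077883e-01],
       [-9.02673634e-01,  4.12288667e-01,  1.23281651e-01,
         3.04592460e-01],
       [ 1.78331855e-04, -2.86126015e-01,  9.58191980e-01,
         3.73774990e-01],
       [ 0.00000000e+00,  0.00000000e+00,  0.00000000e+00,
         1.00000000e+00]])}
```

View pics/w0.png

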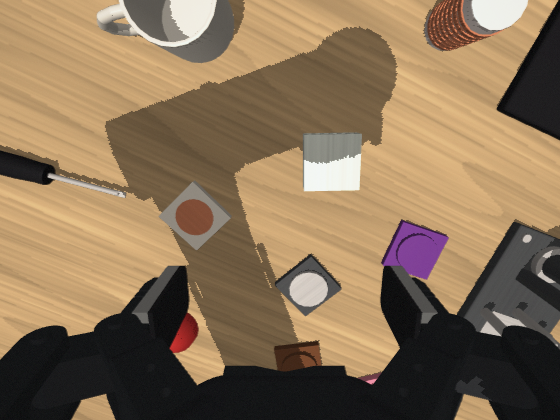

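Wrist view: heat sink top corners (304,133),(361,133),(360,191),(304,190); cell1 (193,181),(231,216),(195,250),(159,215); cap plate about (311,253),(341,287),(307,316),(274,286).

```bash
cat >> h.py <<'E'
def sq(p,name,uv,z):
    uv=np.array(uv,float)
    P=np.array([onplane(p,q,z) for q in uv]);c=P.mean(0)
    best=min((fit(p,np.c_[np.roll(SQ,k,0)[:: s],[z]*4],uv,[c[0],c[1],np.arctan2(*(P[0]-P[3])[1::-1])]) for k in range(4) for s in(1,-1)),key=lambda r:r[1])
    print(name,best[0][:2].round(4),yaw90(best[0][2]).round(1),best[1].round(2))
E
python3 - <<'E'
from plant import *
from h import *
p=camera_params("wrist")
sq(p,"hs",[(304,133),(361,133),(360,191),(304,190)],.025)
sq(p,"cell1",[(193,181),(231,216),(195,250),(159,215)],.01)
sq(p,"cap",[(311,253),(341,287),(307,316),(274,286)],.009)
togo(.615,.234,.06,26,state())
E
```

```text
hs [0.6132 0.2363] 26.3 0.79
cell1 [0.4878 0.3484] -21.4 0.77
cap [0.4627 0.1878] -21.0 0.93
pos [0.5719 0.2728 0.2312] yaw 25.48 q1 43.6 q6 71.9 t 2.6 w 0.0858 F [-0.  -0.4 -0.8]
shift [0.743 1.785 5.706] turn -0.52
```

Call:
drive_tool(
  commands=[1,0.18,0.44,0.8,-0.5,1,0.18,0.44,0.8,0,1,0.18,0.44,0.8,0,1,0.18,0.44,0.8,0,1,0,0,0,0,1,0,0,0,0,1,0,0,0,0,1,0,0,0,0],
)

```text
clock: 3.4
position: [0.6148, 0.2355, 0.1372]
eef_rot: [[0.898, 0.44, 0.002], [0.44, -0.898, 0.001], [0.003, -0.0, -1.0]]
force: [0.1, -0.4, 0.4]
grip_width: 0.0854
```

```bash
python3 - <<'E'
from plant import *
from h import *
import cv2
togo(.6135,.236,.06,26,state())
p=camera_params("wrist")
im=get_image("wrist")[:,:,::-1]
o,d=[int(v) for v in proj(p,[.6135,.236,.025])[0]];print(o,d)
x,y=o-80,max(0,d-60)
print(x,y);cv2.imwrite("pics/w1.png",cv2.resize(im[y:y+120,x:x+160],None,fx=4,fy=4,interpolation=cv2.INTER_CUBIC))
E
```

```text
pos [0.6148 0.2355 0.1372] yaw 26.13 q1 38.3 q6 77.8 t 3.4 w 0.0854 F [ 0.1 -0.4  0.4]
shift [-0.039 -0.032  2.573] turn 0.13
283 207
203 147
```

View pics/w1.png

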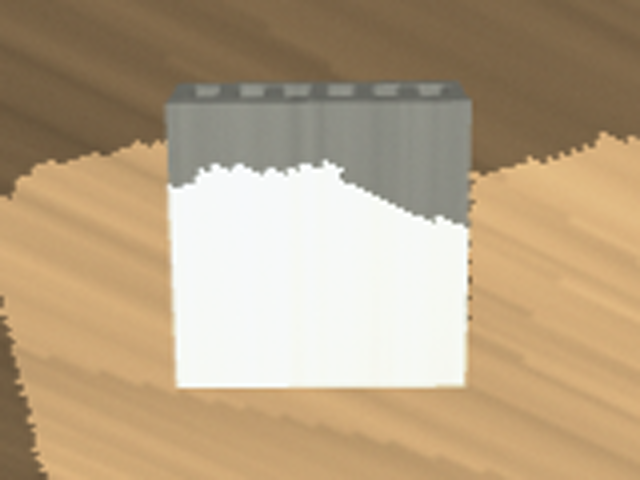

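```bash
python3 - <<'E'
from plant import *
from h import *
p=camera_params("wrist")
uv=np.array([(167,101),(470,101),(465,386),(177,387)])/4+(203,147)
sq(p,"hs",uv,.025)
togo(.6135,.236,.01,26,state())
E
```

```text
hs [0.6123 0.2358] 26.4 0.26
pos [0.6147 0.2355 0.1369] yaw 26.14 q1 38.3 q6 77.8 t 3.5 w 0.0858 F [-1.2 -0.8 -0.6]
shift [-0.037 -0.03   4.23 ] turn 0.14
```

Call:
drive_tool(
  commands=[1,-0.07,-0.04,0.9,0,1,0,0,0.9,0,1,0,0,0.9,0,1,0,0,0.9,0,1,0,0,0.8,0,1,0,0,0,0,0.5,0,0,0,0,0.5,0,0,0,0],
  grip_force=50,
)

```text
clock: 4.25
position: [0.6133, 0.2357, 0.006]
eef_rot: [[0.898, 0.441, 0.003], [0.441, -0.898, 0.001], [0.004, 0.0, -1.0]]
force: [-7.4, 0.6, 38.4]
grip_width: 0.059
```

Call:
drive_tool(
  commands=[0.5,0,0,0,0,0.5,0,0,0,0,0.5,0,0,0,0,0.5,0,0,0,0,0.5,0,0,0,0,0.5,0,0,0,0,0.5,0,0,0,0,0.5,0,0,0,0],
)

```text
clock: 5.05
position: [0.6134, 0.2359, 0.0063]
eef_rot: [[0.898, 0.441, 0.004], [0.441, -0.898, 0.002], [0.004, -0.0, -1.0]]
force: [-1.1, 0.9, 6.5]
grip_width: 0.0587
```

Call:
drive_tool(
  commands=[0.5,0,0,-0.5,0,0.5,0,0,-0.9,0,0.5,0,0,-0.9,0,0.5,0,0,-0.9,0,0.5,0,0,-0.9,0,0.5,0,0,-0.9,0,0.5,0,0,-0.8,0,0.5,0,0,0,0],
)

```text
clock: 5.85
position: [0.6135, 0.2352, 0.183]
eef_rot: [[0.898, 0.44, 0.007], [0.44, -0.898, 0.003], [0.007, 0.0, -1.0]]
force: [-0.8, -0.0, -1.2]
grip_width: 0.059
```

Call:
drive_tool(
  commands=[0.5,-0.9,0.7,0,0,0.5,-0.9,0.7,0,0,0.5,-0.9,0.7,0,0,0.5,-0.9,0.7,0,0,0.5,-0.9,0.7,0,0,0.5,-0.9,0.7,0,0,0.5,-0.9,0.7,0,0,0.5,-0.9,0.7,0,0],
)

```text
clock: 6.65
position: [0.4907, -0.0121, 0.1768]
eef_rot: [[0.898, 0.44, -0.001], [0.44, -0.898, 0.0], [-0.001, -0.001, -1.0]]
force: [-0.1, -0.3, -1.3]
grip_width: 0.0587
```

Call:
drive_tool(
  commands=[0.5,-0.9,0.7,0,0,0.5,-0.9,0.7,0,0,0.5,0,0,0,7.1,0.5,0,0,0,7.1,0.5,0,0,0,7.1,0.5,0,0,0,0,0.5,0,0,0,0,0.5,0,0,0,0],
)

```text
clock: 7.45
position: [0.4618, -0.0724, 0.1771]
eef_rot: [[0.996, 0.086, -0.0], [0.086, -0.996, -0.0], [-0.0, 0.0, -1.0]]
force: [-0.9, -0.3, -1.5]
grip_width: 0.0585
```

```bash
python3 - <<'E'
from plant import *
from h import *
import cv2
togo(.51,-.069,.1,4.8,state())
p=camera_params("wrist");np.save("pw2.npy",p,allow_pickle=True)
im=get_image("wrist")[:,:,::-1]
cv2.imwrite("pics/w2.png",cv2.resize(im,(800,600),interpolation=cv2.INTER_CUBIC))
E
```

```text
pos [ 0.4618 -0.0724  0.1771] yaw 4.95 q1 15.9 q6 79.0 t 7.5 w 0.0585 F [-0.9 -0.3 -1.5]
shift [1.61  0.025 2.57 ] turn 0.15
```

View pics/w2.png

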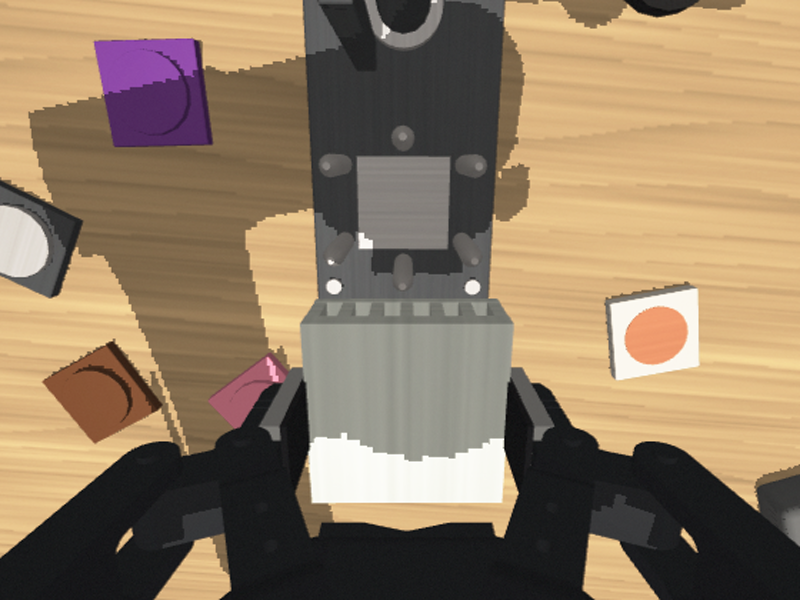

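Wrist view (800×600): pin tips (326,165),(480,165),(402,133),(402,288),(333,262),(476,262). The pocket floor square spans (358–450, 156–249), and the held heat sink's top corners are (302,323),(513,323),(503,502),(312,502).

```bash
python3 - <<'E'
from plant import *
from h import *
p=np.load("pw2.npy",allow_pickle=True).item()
J=np.array([(24,38,77),(24,-38,77),(38,0,77),(-38,0,77),(-24,38,77),(-24,-38,77)])/1000
U=np.array([(326,165),(480,165),(402,133),(402,287),(333,261),(476,261)])*.7
r=fit(p,J,U,[.51,-.07,.08]);print("jig pins",r[0][:2],np.degrees(r[0][2]),r[1])
c,s=np.cos(r[0][2]),np.sin(r[0][2])
print((proj(p,np.c_[(J[:,:2]@[[c,s],[-s,c]])+r[0][:2],J[:,2]])-U).round(1).tolist())
F=np.array([onplane(p,np.array(q)*.7,.015) for q in [(358,156),(450,156),(448,249),(358,249)]]);print("floor",F.mean(0),np.linalg.norm(F-np.roll(F,1,0),axis=1))
st=state();
H=np.array([onplane(p,np.array(q)*.7,st["position"][2]+.0187) for q in [(302,323),(513,323),(503,502),(312,502)]])
print("held in tool",(H.mean(0)-st["position"])@st["eef_rot"],np.linalg.norm(H-np.roll(H,1,0),axis=1))
E
```

```text
jig pins [ 0.50780844 -0.06640928] 5.1626317647253686 0.8330181995934505
[[0.4, 0.4], [-0.5, 0.1], [0.5, 1.8], [1.0, -0.8], [-1.3, -0.5], [-0.3, -0.7]]
floor [ 0.50741628 -0.06625834  0.015     ] [0.05843455 0.0571302  0.0584051  0.05909401]
held in tool [-6.47832738e-04  5.00639702e-05 -1.86997419e-02] [0.06001537 0.0590254  0.06000397 0.06041986]
```

Call:
drive_tool(
  commands=[0.5,0.5,-0.02,0.6,-0.2,0.5,0.5,-0.02,0.6,0,0.5,0.56,-0.03,0.6,0,0.5,0,0,0.6,0,0.5,0,0,0,0,0.5,0,0,0,0,0.5,0,0,0,0,0.5,0,0,0,0],
)

```text
clock: 8.3
position: [0.5089, -0.0663, 0.1067]
eef_rot: [[0.996, 0.088, 0.002], [0.088, -0.996, 0.0], [0.002, -0.0, -1.0]]
force: [-0.7, 0.2, -1.3]
grip_width: 0.0584
```

```bash
python3 - <<'E'
from plant import *
from h import *
togo(.5082,-.0663,.0213,5.1,state())
E
```

```text
pos [ 0.5089 -0.0663  0.1067] yaw 5.03 q1 15.1 q6 79.9 t 8.3 w 0.0584 F [-0.7  0.2 -1.3]
shift [-3.100e-02 -2.000e-03  2.848e+00] turn -0.07
```

Call:
drive_tool(
  commands=[0.5,-0.03,0,0.4,0,0.5,0,0,0.4,0,0.5,0,0,0.4,0,0.5,0,0,0.4,0,0.5,0,0,0.4,0,0.5,0,0,0.4,0,0.5,0,0,0.2,0,0.5,0,0,0,0],
)

```text
clock: 9.1
position: [0.5069, -0.0665, 0.026]
eef_rot: [[0.996, 0.087, -0.002], [0.087, -0.996, -0.0], [-0.002, 0.0, -1.0]]
force: [-0.1, 0.2, -1.6]
grip_width: 0.0588
```

Call:
drive_tool(
  commands=[0.5,0.02,0,0.08,0,0.5,0,0,0.06,0,0.5,0,0,0,0,0.5,0,0,0,0,0.9,0,0,0,0,0.9,0,0,0,0,0.9,0,0,0,0,0.9,0,0,0,0],
)

```text
clock: 9.9
position: [0.5083, -0.0664, 0.0233]
eef_rot: [[0.996, 0.087, 0.0], [0.087, -0.996, -0.0], [0.0, 0.0, -1.0]]
force: [0.5, 0.2, -0.5]
grip_width: 0.0764
```

Call:
drive_tool(
  commands=[0.9,0,0,-0.5,0,0.9,0,0,-0.7,0,0.9,0,0,-0.8,0,0.9,0,0,-0.8,0,0.9,0,0,-0.8,0,0.9,0,0,-0.8,0,1,0,0,0,0,1,0,0,0,0],
)

```text
clock: 10.7
position: [0.5085, -0.0663, 0.1565]
eef_rot: [[0.996, 0.087, 0.002], [0.087, -0.996, 0.0], [0.002, -0.0, -1.0]]
force: [0.5, 0.1, 0.1]
grip_width: 0.0853
```

```bash
python3 - <<'E'
from plant import *
from h import *
import cv2
togo(.4878,.3484,.15,-21,state())
p=camera_params("wrist");np.save("pw3.npy",p,allow_pickle=True)
im=get_image("wrist")[:,:,::-1]
cv2.imwrite("pics/w3.png",cv2.resize(im,(800,600),interpolation=cv2.INTER_CUBIC))
E
```

```text
pos [ 0.5085 -0.0663  0.1565] yaw 5.01 q1 15.1 q6 79.9 t 10.7 w 0.0853 F [0.5 0.1 0.1]
shift [  0.519 -13.829   0.223] turn 26.01
```

View pics/w3.png

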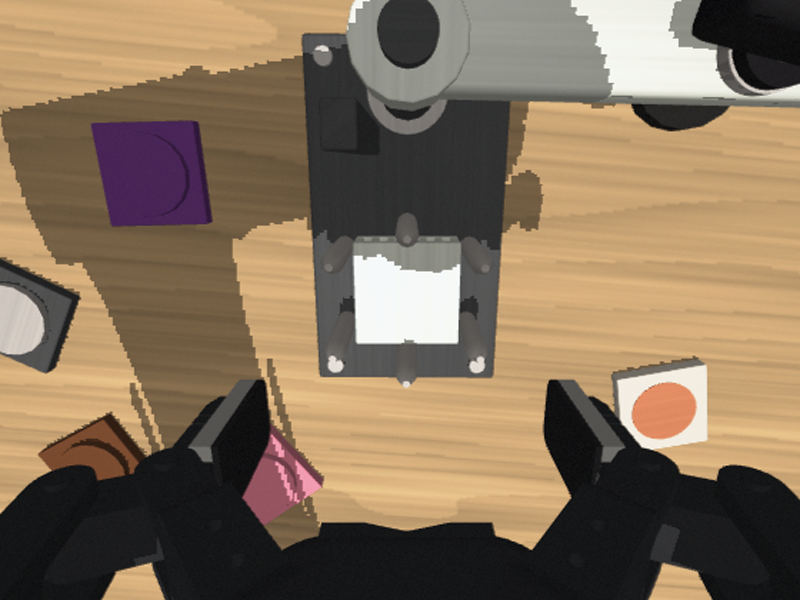

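The heat sink is seated flat between the pins. In this view cell2's top corners are (615,380),(706,365),(707,440),(625,451).

```bash
python3 - <<'E'
from plant import *
from h import *
p=np.load("pw3.npy",allow_pickle=True).item()
sq(p,"cell2",np.array([(615,380),(706,365),(707,440),(625,451)])*.7,.01)
sq(p,"hs",np.array([(354,240),(461,239),(460,344),(356,344)])*.7,.04)
togo(.4325,-.2505,.137,15.5,state())
E
```

```text
cell2 [ 0.4316 -0.2506] 16.6 1.27
hs [ 0.5085 -0.0667] 5.4 1.07
pos [ 0.508  -0.0663  0.1554] yaw 5.01 q1 15.1 q6 79.9 t 10.8 w 0.0851 F [-0.8 -0.4 -0.1]
shift [-3.043  5.897  0.61 ] turn -10.49
```

Call:
drive_tool(
  commands=[1,-0.51,0.98,0.1,0,1,-0.51,0.98,0.1,0,1,-0.51,0.98,0.1,0,1,-0.51,0.98,0.1,0,1,-0.51,0.98,0.1,0,1,-0.51,0.98,0.1,0,1,0,0,0,-5.5,1,0,0,0,-5.5],
)

```text
clock: 11.55
position: [0.4309, -0.2509, 0.136]
eef_rot: [[0.961, 0.277, -0.002], [0.277, -0.961, 0.0], [-0.002, -0.001, -1.0]]
force: [0.1, 0.2, -0.4]
grip_width: 0.0852
```

Call:
drive_tool(
  commands=[1,0,0,0,0,1,0,0,0,0,1,0,0,0,0,1,0,0,0,0,1,0,0,0,0,1,0,0,0,0,1,0,0,0,0,1,0,0,0,0],
)

```text
clock: 12.35
position: [0.4321, -0.2501, 0.1371]
eef_rot: [[0.961, 0.276, -0.0], [0.276, -0.961, -0.0], [-0.0, 0.0, -1.0]]
force: [0.5, 0.3, -1.0]
grip_width: 0.0854
```

```bash
cat > look.py <<'E'
import sys
from plant import *
from h import *
import cv2
# look.py out x y z : enlarged wrist crop about a world point
out,*X=sys.argv[1:];X=[float(v) for v in X]
s=state();p=camera_params("wrist");np.save("p_"+out+".npy",p,allow_pickle=True)
im=get_image("wrist")[:,:,::-1]
o,d=[int(v) for v in proj(p,X)[0]];x,y=max(0,o-80),max(0,d-60)
togo(X[0],X[1],0,0,s);print("crop offset",x,y,"x4")
cv2.imwrite(f"pics/{out}.png",cv2.resize(im[y:y+120,x:x+160],None,fx=4,fy=4,interpolation=cv2.INTER_CUBIC))
E
python3 look.py c2 .432 -.2505 .01
```

```text
pos [ 0.4321 -0.2501  0.1371] yaw 16.01 q1 -6.9 q6 112.9 t 12.3 w 0.0854 F [ 0.5  0.3 -1. ]
shift [-0.008  0.012  4.571] turn 16.01
crop offset 205 141 x4
```

View pics/c2.png

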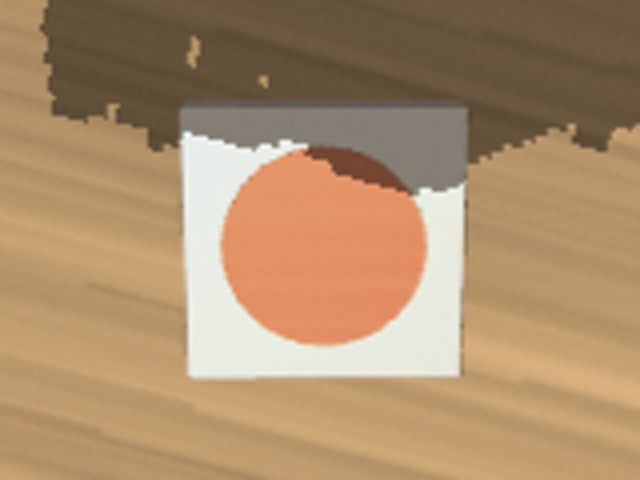

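Cell2's top corners in the crop: (180,108),(468,107),(461,376),(189,378). It is square to the jaws.

```bash
python3 - <<'E'
from plant import *
from h import *
p=np.load("p_c2.npy",allow_pickle=True).item()
sq(p,"cell2",np.array([(180,108),(468,107),(461,376),(189,378)])/4+(205,141),.01)
togo(.4321,-.2501,-.002,16,state())
E
```

```text
cell2 [ 0.4315 -0.2516] 16.4 0.3
pos [ 0.4321 -0.2501  0.1371] yaw 16.00 q1 -6.9 q6 112.9 t 12.4 w 0.0854 F [0.3 0.1 0. ]
shift [-0.    -0.     4.638] turn 0.0
```

Call:
drive_tool(
  commands=[1,-0.03,0.04,0.9,-0.4,1,0,0,0.9,0,1,0,0,0.9,0,1,0,0,0.9,0,1,0,0,0.8,0,1,0,0,0.2,0,0.5,0,0,0,0,0.5,0,0,0,0],
  grip_force=50,
)

```text
clock: 13.2
position: [0.4324, -0.2519, 0.0007]
eef_rot: [[0.959, 0.283, 0.002], [0.283, -0.959, -0.001], [0.001, 0.002, -1.0]]
force: [-0.8, 0.8, 19.6]
grip_width: 0.0588
```

Call:
drive_tool(
  commands=[0.5,0,0,0,0,0.5,0,0,0,0,0.5,0,0,0,0,0.5,0,0,0,0,0.5,0,0,0,0,0.5,0,0,0,0,0.5,0,0,0,0,0.5,0,0,0,0],
)

```text
clock: 14.0
position: [0.4329, -0.2519, 0.0012]
eef_rot: [[0.959, 0.283, 0.003], [0.283, -0.959, -0.001], [0.003, 0.002, -1.0]]
force: [-0.7, 0.2, 5.5]
grip_width: 0.0578
```

Call:
drive_tool(
  commands=[0.5,0,0,-0.4,0,0.5,0,0,-0.8,0,0.5,0,0,-0.9,0,0.5,0,0,-0.9,0,0.5,0,0,-0.8,0,0.5,0,0,-0.6,0,0.5,0,0,0,0,0.5,0,0,0,0],
)

```text
clock: 14.8
position: [0.4315, -0.2513, 0.1311]
eef_rot: [[0.959, 0.282, 0.0], [0.282, -0.959, 0.001], [0.001, -0.0, -1.0]]
force: [0.4, -0.0, -1.4]
grip_width: 0.0578
```

```bash
python3 - <<'E'
from plant import *
from h import *
togo(.5092,-.0664,.1,5.1,state())
E
```

```text
pos [ 0.4315 -0.2513  0.1311] yaw 16.40 q1 -7.1 q6 113.5 t 14.8 w 0.0578 F [ 0.4 -0.  -1.4]
shift [ 4.225 -5.179  1.04 ] turn 11.3
```

Call:
drive_tool(
  commands=[0.5,0.704,-0.863,0,0,0.5,0.704,-0.863,0,0,0.5,0.704,-0.863,0,0,0.5,0.704,-0.863,0,0,0.5,0.704,-0.863,0,0,0.5,0.704,-0.863,0,0,0.5,0,0,0,5.65,0.5,0,0,0,5.65],
)

```text
clock: 15.6
position: [0.5086, -0.0656, 0.1293]
eef_rot: [[0.996, 0.087, -0.003], [0.087, -0.996, -0.0], [-0.003, -0.0, -1.0]]
force: [-1.0, -0.0, -0.9]
grip_width: 0.058
```

Call:
drive_tool(
  commands=[0.5,0,0,0.3,0,0.5,0,0,0.3,0,0.5,0,0,0.3,0,0.5,0,0,0.1,0,0.5,0,0,0,0,0.5,0,0,0,0,0.5,0,0,0,0,0.5,0,0,0,0],
)

```text
clock: 16.4
position: [0.5095, -0.0667, 0.1016]
eef_rot: [[0.996, 0.089, 0.001], [0.089, -0.996, 0.0], [0.001, 0.0, -1.0]]
force: [-0.1, 0.0, -0.5]
grip_width: 0.0576
```

```bash
python3 - <<'E'
from plant import *
from h import *
togo(.5092,-.0664,.0425,5.1,state())
E
```

```text
pos [ 0.5095 -0.0667  0.1016] yaw 5.12 q1 15.0 q6 80.1 t 16.4 w 0.0576 F [-0.1  0.  -0.5]
shift [-0.011 -0.01   1.969] turn 0.02
```

Call:
drive_tool(
  commands=[0.5,0,-0.01,0.4,0,0.5,0,0,0.4,0,0.5,0,0,0.4,0,0.5,0,0,0.4,0,0.5,0,0,0.25,0,0.5,0,0,0.12,0,0.5,0,0,0,0,0.5,0,0,0,0],
)

```text
clock: 17.2
position: [0.5095, -0.0664, 0.0423]
eef_rot: [[0.996, 0.089, 0.001], [0.089, -0.996, -0.0], [0.001, 0.0, -1.0]]
force: [1.0, -0.4, -0.9]
grip_width: 0.0575
```

Call:
drive_tool(
  commands=[0.9,0,0,0,0,0.9,0,0,0,0,0.9,0,0,0,0,0.9,0,0,0,0,0.9,0,0,-0.4,0,0.9,0,0,-0.8,0,0.9,0,0,-0.8,0,0.9,0,0,-0.9,0],
)

```text
clock: 18.0
position: [0.5091, -0.0665, 0.1307]
eef_rot: [[0.996, 0.089, 0.0], [0.089, -0.996, -0.0], [0.0, 0.0, -1.0]]
force: [0.1, 0.0, 0.0]
grip_width: 0.0769
```

```bash
python3 - <<'E'
from plant import *
from h import *
togo(.4878,.3484,.137,-21.4,state())
E
```

```text
pos [ 0.5091 -0.0665  0.1307] yaw 5.12 q1 15.1 q6 80.0 t 18.0 w 0.0769 F [0.1 0.  0. ]
shift [  0.526 -13.838  -0.214] turn 26.52
```

Call:
drive_tool(
  commands=[1,0.04,-0.99,-0.1,0,1,0.04,-0.99,-0.1,0,1,0.04,-0.99,0,0,1,0.04,-0.99,0,0,1,0.04,-0.99,0,0,1,0.04,-0.99,0,0,1,0.04,-0.99,0,0,1,0.04,-0.99,0,0],
)

```text
clock: 18.8
position: [0.4976, 0.1724, 0.1363]
eef_rot: [[0.996, 0.089, 0.001], [0.089, -0.996, 0.0], [0.001, -0.0, -1.0]]
force: [0.4, -0.3, 0.1]
grip_width: 0.0854
```

Call:
drive_tool(
  commands=[1,0.04,-0.99,0,0,1,0.04,-0.99,0,0,1,0.04,-0.99,0,0,1,0.04,-0.99,0,0,1,0.04,-0.99,0,0,1,0.03,-0.95,0,0,1,0,0,0,6.6,1,0,0,0,6.6],
)

```text
clock: 19.6
position: [0.4886, 0.349, 0.1357]
eef_rot: [[0.99, -0.144, 0.0], [-0.144, -0.99, -0.0], [0.0, 0.0, -1.0]]
force: [-0.5, -0.2, -0.4]
grip_width: 0.0853
```

Call:
drive_tool(
  commands=[1,0,0,0,6.6,1,0,0,0,6.6,1,0,0,0,0,1,0,0,0,0,1,0,0,0,0,1,0,0,0,0,1,0,0,0,0,1,0,0,0,0],
)

```text
clock: 20.4
position: [0.4887, 0.348, 0.135]
eef_rot: [[0.932, -0.363, 0.0], [-0.363, -0.932, -0.0], [0.0, 0.0, -1.0]]
force: [0.2, -0.5, -0.2]
grip_width: 0.0851
```

```bash
python3 look.py c1 .4878 .3484 .01
```

```text
pos [0.4887 0.348  0.135 ] yaw -21.26 q1 54.6 q6 14.2 t 20.4 w 0.0851 F [ 0.2 -0.5 -0.2]
shift [-3.4e-02 -1.0e-03  4.5e+00] turn -21.26
crop offset 204 142 x4
```

View pics/c1.png

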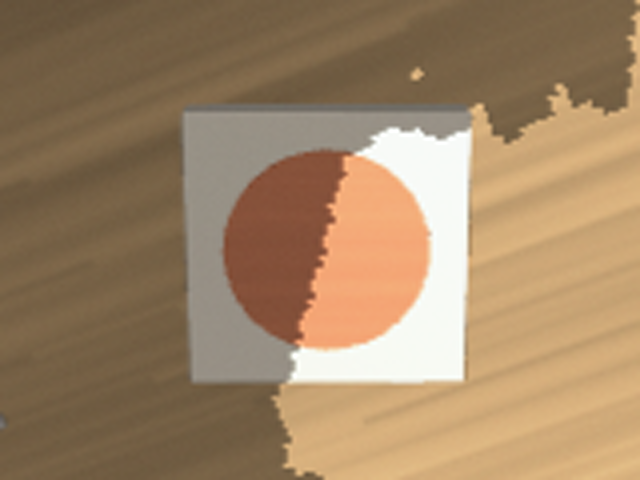

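Cell1's top corners in the crop: (182,111),(472,111),(464,381),(191,382). It is square to the jaws.

```bash
python3 - <<'E'
from plant import *
from h import *
p=np.load("p_c1.npy",allow_pickle=True).item()
sq(p,"cell1",np.array([(182,111),(472,111),(464,381),(191,382)])/4+(204,142),.01)
togo(.4887,.3475,-.001,-21.3,state())
E
```

```text
cell1 [0.4861 0.3483] -21.1 0.32
pos [0.4888 0.348  0.135 ] yaw -21.27 q1 54.6 q6 14.2 t 20.4 w 0.0854 F [-0.   0.3 -0.1]
shift [4.000e-03 1.400e-02 4.532e+00] turn 0.03
```

Call:
drive_tool(
  commands=[1,-0.09,0.02,0.9,0,1,0,0,0.9,0,1,0,0,0.9,0,1,0,0,0.9,0,1,0,0,0.8,0,1,0,0,0.13,0,0.5,0,0,0,0,0.5,0,0,0,0],
  grip_force=50,
)

```text
clock: 21.25
position: [0.4868, 0.349, 0.0009]
eef_rot: [[0.932, -0.363, 0.002], [-0.363, -0.932, 0.001], [0.001, -0.002, -1.0]]
force: [-3.0, 1.5, 18.2]
grip_width: 0.0591
```

Call:
drive_tool(
  commands=[0.5,0,0,0,0,0.5,0,0,0,0,0.5,0,0,0,0,0.5,0,0,0,0,0.5,0,0,0,0,0.5,0,0,0,0,0.5,0,0,0,0,0.5,0,0,0,0],
)

```text
clock: 22.05
position: [0.487, 0.3495, 0.0014]
eef_rot: [[0.932, -0.363, 0.003], [-0.363, -0.932, 0.002], [0.002, -0.003, -1.0]]
force: [-0.7, 0.5, 7.0]
grip_width: 0.0577
```

Call:
drive_tool(
  commands=[0.5,0,0,-0.4,0,0.5,0,0,-0.8,0,0.5,0,0,-0.9,0,0.5,0,0,-0.9,0,0.5,0,0,-0.8,0,0.5,0,0,-0.6,0,0.5,0,0,0,0,0.5,0,0,0,0],
)

```text
clock: 22.85
position: [0.4857, 0.3484, 0.131]
eef_rot: [[0.932, -0.363, -0.001], [-0.363, -0.932, 0.0], [-0.001, -0.0, -1.0]]
force: [-0.5, 0.8, -2.3]
grip_width: 0.0577
```

```bash
python3 - <<'E'
from plant import *
from h import *
togo(.509,-.0664,.13,5.1,state())
E
```

```text
pos [0.4857 0.3484 0.131 ] yaw -21.30 q1 54.8 q6 13.9 t 22.9 w 0.0577 F [-0.5  0.8 -2.3]
shift [ 5.746 12.601  0.027] turn -26.4
```

Call:
drive_tool(
  commands=[0.5,0.44,0.97,0,0,0.5,0.44,0.97,0,0,0.5,0.44,0.97,0,0,0.5,0.44,0.97,0,0,0.5,0.44,0.97,0,0,0.5,0.44,0.97,0,0,0.5,0.44,0.97,0,0,0.5,0.44,0.97,0,0],
)

```text
clock: 23.65
position: [0.4989, 0.0917, 0.1295]
eef_rot: [[0.932, -0.363, -0.002], [-0.363, -0.932, -0.001], [-0.002, 0.002, -1.0]]
force: [0.8, -0.3, -0.6]
grip_width: 0.0579
```

Call:
drive_tool(
  commands=[0.5,0.44,0.97,0,0,0.5,0.44,0.97,0,0,0.5,0.44,0.97,0,0,0.5,0.44,0.97,0,0,0.5,0.44,0.97,0,0,0.5,0,0,0,-6.6,0.5,0,0,0,-6.6,0.5,0,0,0,-6.6],
)

```text
clock: 24.45
position: [0.5076, -0.0668, 0.1293]
eef_rot: [[1.0, -0.022, -0.003], [-0.022, -1.0, -0.0], [-0.003, 0.0, -1.0]]
force: [-0.2, 0.4, -1.3]
grip_width: 0.0579
```

Call:
drive_tool(
  commands=[0.5,0,0,0.3,-6.6,0.5,0,0,0.3,0,0.5,0,0,0.3,0,0.5,0,0,0,0,0.5,0,0,0,0,0.5,0,0,0,0,0.5,0,0,0,0,0.5,0,0,0,0],
)

```text
clock: 25.25
position: [0.5087, -0.0663, 0.1045]
eef_rot: [[0.996, 0.089, 0.001], [0.089, -0.996, 0.0], [0.001, 0.0, -1.0]]
force: [-0.3, 0.1, -0.9]
grip_width: 0.0576
```

```bash
python3 - <<'E'
from plant import *
from h import *
import cv2
togo(.5084,-.0664,.0525,5.1,state())
cv2.imwrite("pics/w4.png",get_image("wrist")[120:,80:480,::-1])
E
```

```text
pos [ 0.5087 -0.0663  0.1045] yaw 5.10 q1 15.1 q6 80.0 t 25.2 w 0.0576 F [-0.3  0.1 -0.9]
shift [-0.013  0.002  1.734] turn -0.0
```

View pics/w4.png

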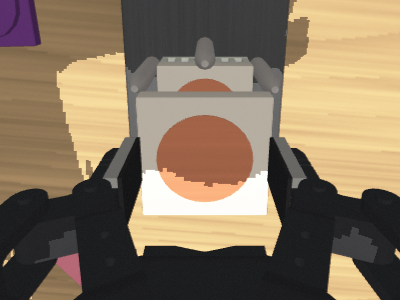

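The held cell is centred in the jaws, and the first cell lies on the heat sink behind it at about (205,75). I'll lower it onto the stack.

Call:
drive_tool(
  commands=[0.5,0,0,0.35,0,0.5,0,0,0.35,0,0.5,0,0,0.35,0,0.5,0,0,0.35,0,0.5,0,0,0.22,0,0.5,0,0,0.12,0,0.5,0,0,0,0,0.5,0,0,0,0],
)

```text
clock: 26.1
position: [0.5088, -0.0663, 0.0521]
eef_rot: [[0.996, 0.089, 0.001], [0.089, -0.996, -0.0], [0.001, 0.0, -1.0]]
force: [0.9, -0.0, -1.1]
grip_width: 0.0577
```

Call:
drive_tool(
  commands=[0.9,0,0,0,0,0.9,0,0,0,0,0.9,0,0,0,0,0.9,0,0,0,0,0.9,0,0,-0.4,0,0.9,0,0,-0.8,0,0.9,0,0,-0.8,0,0.9,0,0,-0.9,0],
)

```text
clock: 26.9
position: [0.5084, -0.0664, 0.1405]
eef_rot: [[0.996, 0.089, 0.0], [0.089, -0.996, -0.0], [0.0, 0.0, -1.0]]
force: [0.8, -0.1, 0.4]
grip_width: 0.0769
```

```bash
python3 - <<'E'
from plant import *
from h import *
togo(.4625,.1875,.137,-21.,state())
E
```

```text
pos [ 0.5084 -0.0664  0.1405] yaw 5.11 q1 15.1 q6 80.0 t 26.9 w 0.0769 F [ 0.8 -0.1  0.4]
shift [-0.769 -8.568  0.116] turn 26.11
```

Now the cap; the pocket goes into the same picture first.

```bash
python3 - <<'E'
from plant import *
from h import *
import cv2
np.save("p_w5.npy",camera_params("wrist"),allow_pickle=True)
cv2.imwrite("w5full.png",get_image("wrist")[:,:,::-1])
E
```

Call:
drive_tool(
  commands=[1,-0.085,-0.95,0,0,1,-0.085,-0.95,0,0,1,-0.085,-0.95,0,0,1,-0.085,-0.95,0,0,1,-0.085,-0.95,0,0,1,-0.085,-0.95,0,0,1,-0.085,-0.95,0,0,1,-0.085,-0.95,0,0],
)

```text
clock: 27.75
position: [0.4678, 0.1601, 0.14]
eef_rot: [[0.996, 0.089, 0.001], [0.089, -0.996, 0.001], [0.001, -0.0, -1.0]]
force: [0.5, 0.5, -0.4]
grip_width: 0.0855
```

Call:
drive_tool(
  commands=[1,-0.085,-0.95,0.1,0,1,0,0,0,6.5,1,0,0,0,6.5,1,0,0,0,6.5,1,0,0,0,6.5,1,0,0,0,0,1,0,0,0,0,1,0,0,0,0],
)

```text
clock: 28.55
position: [0.4629, 0.1871, 0.1362]
eef_rot: [[0.935, -0.355, 0.0], [-0.355, -0.935, 0.0], [0.0, -0.0, -1.0]]
force: [-0.2, -0.2, 0.1]
grip_width: 0.0856
```

```bash
python3 look.py cap .4625 .1875 .009; python3 - <<'E'
import cv2,numpy as np
a=cv2.imread("w5full.png")[140:285,200:360]; b=cv2.imread("pics/cap.png")
a=cv2.resize(a,None,fx=3.31,fy=3.31,interpolation=cv2.INTER_CUBIC)[:480]
# left: cap crop x4 (640 wide) ; stack crop saved alone beside, cut to 160..
cv2.imwrite("pics/cap_stack.png",np.hstack([b[:,80:520],cv2.resize(a,(360,326))[np.r_[0:326,[325]*154]]]))
E
```

```text
pos [0.4629 0.1871 0.1362] yaw -20.77 q1 45.2 q6 24.0 t 28.6 w 0.0856 F [-0.2 -0.2  0.1]
shift [-0.019 -0.007  4.541] turn -20.77
crop offset 204 141 x4
```

View pics/cap_stack.png

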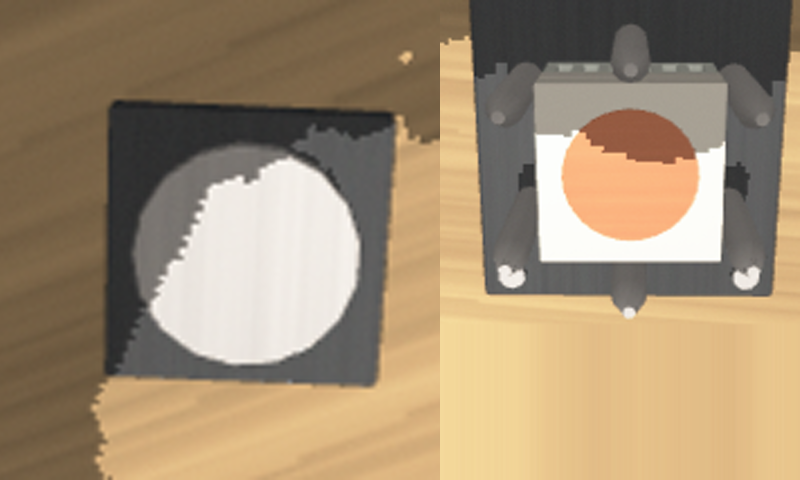

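The stack is square. Cap plate corners in the crop: (190,108),(474,118),(455,385),(187,375), slightly turned.

```bash
python3 - <<'E'
from plant import *
from h import *
p=np.load("p_cap.npy",allow_pickle=True).item()
sq(p,"cap",np.array([(190,108),(474,118),(455,385),(187,375)])/4+(204,141),.009)
b=onplane(p,np.array([247+80,254])/4+(204,141),.015);print(b)
s=state();togo(b[0],b[1],-.001,-22.8,s)
E
```

```text
cap [0.4605 0.1875] -22.9 0.62
[0.46144564 0.18703428 0.015     ]
pos [0.4629 0.1871 0.1361] yaw -20.79 q1 45.2 q6 24.0 t 28.6 w 0.0851 F [-0.7 -0.2 -0. ]
shift [-0.045  0.018  4.57 ] turn 2.01
```

Call:
drive_tool(
  commands=[1,-0.06,0.01,0.9,2.1,1,0,0,0.9,0,1,0,0,0.9,0,1,0,0,0.9,0,1,0,0,0.8,0,1,0,0,0.17,0,0.5,0,0,0,0,0.5,0,0,0,0],
  grip_force=60,
)

```text
clock: 29.4
position: [0.4619, 0.1879, 0.0004]
eef_rot: [[0.921, -0.39, 0.002], [-0.39, -0.921, 0.001], [0.002, -0.001, -1.0]]
force: [-2.2, 2.3, 16.6]
grip_width: 0.0593
```

Call:
drive_tool(
  commands=[0.5,0,0,0,0,0.5,0,0,0,0,0.5,0,0,0,0,0.5,0,0,0,0,0.5,0,0,0,0,0.5,0,0,0,0,0.5,0,0,0,0,0.5,0,0,0,0],
)

```text
clock: 30.2
position: [0.4623, 0.1883, 0.0011]
eef_rot: [[0.921, -0.39, 0.003], [-0.39, -0.921, 0.002], [0.002, -0.003, -1.0]]
force: [0.3, -0.2, 6.9]
grip_width: 0.0575
```

Call:
drive_tool(
  commands=[0.5,0,0,-0.4,0,0.5,0,0,-0.8,0,0.5,0,0,-0.9,0,0.5,0,0,-0.9,0,0.5,0,0,-0.8,0,0.5,0,0,-0.8,0,0.5,0,0,0,0,0.5,0,0,0,0],
)

```text
clock: 31.0
position: [0.4609, 0.1877, 0.1373]
eef_rot: [[0.921, -0.391, 0.0], [-0.391, -0.921, 0.001], [-0.0, -0.001, -1.0]]
force: [0.1, 0.0, -2.7]
grip_width: 0.057
```

```bash
python3 - <<'E'
from plant import *
from h import *
togo(.5084,-.0664,.13,5.1,state())
E
```

```text
pos [0.4609 0.1877 0.1373] yaw -22.99 q1 45.4 q6 21.6 t 31.0 w 0.0570 F [ 0.1  0.  -2.7]
shift [4.764 7.18  0.234] turn -28.09
```

Call:
drive_tool(
  commands=[0.5,0.597,0.898,0,0,0.5,0.597,0.898,0,0,0.5,0.597,0.898,0,0,0.5,0.597,0.898,0,0,0.5,0.597,0.898,0,0,0.5,0.597,0.898,0,0,0.5,0.597,0.898,0,0,0.5,0.597,0.898,0,0],
)

```text
clock: 31.8
position: [0.508, -0.0682, 0.1354]
eef_rot: [[0.921, -0.391, -0.002], [-0.391, -0.921, 0.0], [-0.002, 0.001, -1.0]]
force: [0.1, 0.1, -1.8]
grip_width: 0.0572
```

Call:
drive_tool(
  commands=[0.5,0,0,0,-7,0.5,0,0,0,-7,0.5,0,0,0,-7,0.5,0,0,0,-7.1,0.5,0,0,0.3,0,0.5,0,0,0.3,0,0.5,0,0,0,0,0.5,0,0,0,0],
)

```text
clock: 32.6
position: [0.5084, -0.067, 0.1181]
eef_rot: [[0.996, 0.088, -0.001], [0.088, -0.996, -0.001], [-0.001, 0.0, -1.0]]
force: [-0.8, -0.3, -1.4]
grip_width: 0.0574
```

```bash
python3 - <<'E'
from plant import *
from h import *
togo(.5088,-.0664,.0622,5.1,state())
E
```

```text
pos [ 0.5084 -0.067   0.1181] yaw 5.03 q1 15.0 q6 80.0 t 32.6 w 0.0574 F [-0.8 -0.3 -1.4]
shift [ 0.019 -0.019  1.862] turn -0.07
```

Call:
drive_tool(
  commands=[0.5,0.01,-0.02,0.4,0,0.5,0,0,0.4,0,0.5,0,0,0.4,0,0.5,0,0,0.34,0,0.5,0,0,0.2,0,0.5,0,0,0.12,0,0.5,0,0,0,0,0.5,0,0,0,0],
)

```text
clock: 33.4
position: [0.5093, -0.0663, 0.0635]
eef_rot: [[0.996, 0.089, 0.001], [0.089, -0.996, -0.0], [0.001, 0.0, -1.0]]
force: [-0.6, 0.5, -0.6]
grip_width: 0.057
```

Call:
drive_tool(
  commands=[0.9,0,0,0,0,0.9,0,0,0,0,0.9,0,0,0,0,0.9,0,0,0,0,0.9,0,0,-0.4,0,0.9,0,0,-0.8,0,0.9,0,0,-0.8,0,0.9,0,0,-0.9,0],
)

```text
clock: 34.2
position: [0.5089, -0.0664, 0.1517]
eef_rot: [[0.996, 0.089, 0.0], [0.089, -0.996, -0.0], [0.0, 0.0, -1.0]]
force: [1.2, 0.5, 0.1]
grip_width: 0.0766
```

Call:
drive_tool(
  commands=[0.5,0,0,-0.9,0,0,0,0,-0.9,0,0,0,0,-0.6,0,0,0,0,0,0,0,0,0,0,0,0,0,0,0,0,0,0,0,0,0,0,0,0,0,0],
)

```text
clock: 35.0
position: [0.5087, -0.0663, 0.2213]
eef_rot: [[0.996, 0.089, -0.001], [0.089, -0.996, -0.0], [-0.001, 0.0, -1.0]]
force: [0.8, 0.8, -0.4]
grip_width: 0.0001
```

```bash
python3 - <<'E'
from plant import *
from h import *
import cv2
togo(.66,-.25,.14,5.1,state())
np.save("p_w6.npy",camera_params("wrist"),allow_pickle=True)
im=get_image("wrist")[:,:,::-1]
cv2.imwrite("pics/w6.png",cv2.resize(im,(800,600),interpolation=cv2.INTER_CUBIC))
E
```

```text
pos [ 0.5087 -0.0663  0.2213] yaw 5.11 q1 15.1 q6 80.0 t 35.0 w 0.0001 F [ 0.8  0.8 -0.4]
shift [4.48  6.547 2.707] turn 0.01
```

View pics/w6.png

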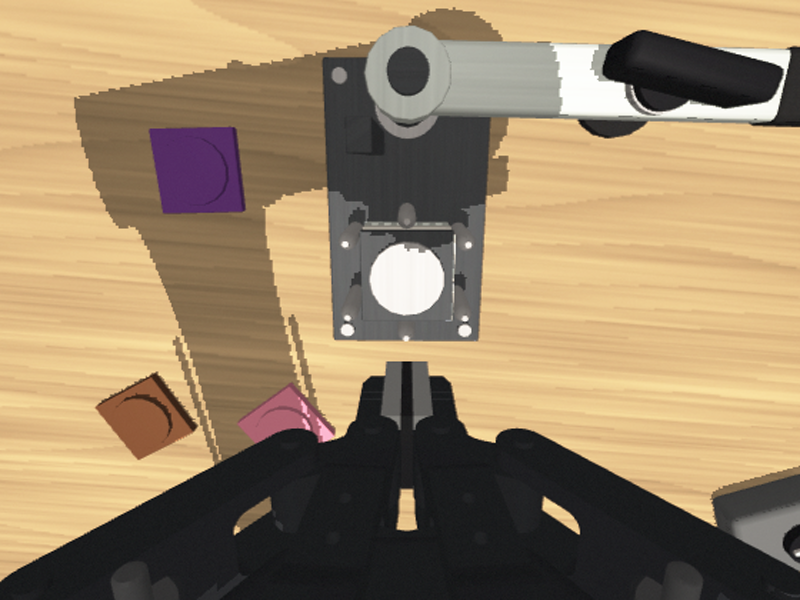

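The cap is on with its boss up and centred. The bar's open angle is about 89°, and the wing is about 7° clockwise of the bar. I'm moving to the outer side of the bar end.

Call:
drive_tool(
  commands=[0,0.677,0.86,0,0,0,0.677,0.86,0,0,0,0.677,0.86,0,0,0,0.677,0.86,0,0,0,0.677,0.86,0,0,0,0.677,0.86,0,0,0,0.677,0.86,0,0,0,0,0,0,1],
)

```text
clock: 35.85
position: [0.6676, -0.236, 0.2178]
eef_rot: [[0.998, 0.069, -0.006], [0.069, -0.998, 0.0], [-0.005, -0.001, -1.0]]
force: [-0.6, 0.8, -1.4]
grip_width: -0.0001
```

Call:
drive_tool(
  commands=[0,0,0,0,0,0,0,0,0.8,0,0,0,0,0.8,0,0,0,0,0.6,0,0,0,0,0.6,0,0,0,0,0.5,0,0,0,0,0,0,0,0,0,0,0],
)

```text
clock: 36.65
position: [0.6667, -0.2334, 0.124]
eef_rot: [[0.997, 0.072, 0.001], [0.072, -0.997, -0.001], [0.001, 0.001, -1.0]]
force: [-1.0, 0.7, 0.0]
grip_width: -0.0001
```

```bash
python3 - <<'E'
from plant import *
from h import *
import cv2
togo(.6664,-.2336,.12,4.1,state())
im=get_image("wrist")[:,:,::-1]
cv2.imwrite("pics/w7.png",im)
E
```

```text
pos [ 0.6667 -0.2334  0.124 ] yaw 4.14 q1 -3.1 q6 97.3 t 36.6 w -0.0001 F [-1.   0.7  0. ]
shift [-0.011  0.007  0.132] turn 0.04
```

View pics/w7.png

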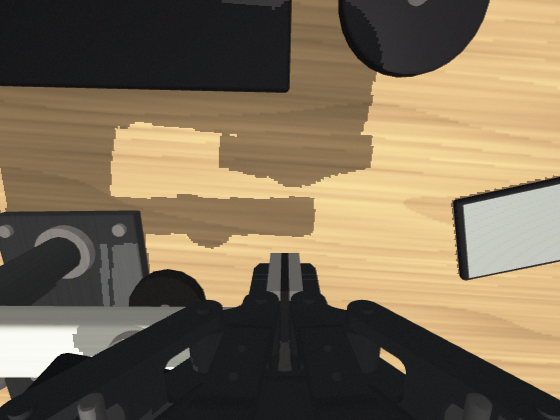

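Call:
drive_tool(
  commands=[0,-0.15,0,0.13,0,0,-0.15,0,0,0,0,-0.1,0.01,0,1,0,-0.21,0.03,0,2,0,-0.42,0.05,0,4,0,-0.525,0.06,0,5,0,-0.525,0.06,0,5,0,-0.525,0.06,0,5],
)

```text
clock: 37.5
position: [0.5883, -0.2365, 0.1194]
eef_rot: [[0.95, -0.311, 0.002], [-0.311, -0.95, -0.0], [0.002, -0.001, -1.0]]
force: [2.8, 2.1, -0.8]
grip_width: -0.0002
```

```bash
cat > bar.py <<'E'
from plant import *
from h import *
s=state();piv=np.array([.6176,-.0567]);R=s["eef_rot"];v=R[:2,:2].T@(s["position"][:2]-piv)
togo(0,0,0,0,s);print("tool-frame offset from pivot (d,r)",v.round(4))
h=np.degrees(np.arctan2(*(s["position"][:2]-piv)[::-1]))%360
print("finger polar",h,"=> bar angle if touching",h-185.1-np.degrees(np.arctan2(.026,.18)))
E
python3 bar.py
```

```text
pos [ 0.5883 -0.2365  0.1194] yaw -18.15 q1 -3.9 q6 75.7 t 37.5 w -0.0002 F [ 2.8  2.1 -0.8]
shift [-21.096  -1.382   3.947] turn -18.15
tool-frame offset from pivot (d,r) [0.0282 0.18  ]
finger polar 260.7406420689083 => bar angle if touching 67.42143282000924
```

Call:
drive_tool(
  commands=[0,-0.525,0.06,0,5,0,-0.525,0.06,0,5,0,-0.525,0.06,0,5,0,-0.525,0.06,0,5,0,-0.525,0.06,0,5,0,-0.525,0.06,0,5,0,-0.525,0.06,0,5,0,-0.525,0.06,0,5],
)

```text
clock: 38.3
position: [0.4793, -0.1766, 0.1196]
eef_rot: [[0.527, -0.85, 0.002], [-0.85, -0.527, -0.001], [0.001, -0.001, -1.0]]
force: [2.9, -0.6, 0.1]
grip_width: -0.0001
```

Call:
drive_tool(
  commands=[0,-0.315,0.036,0,3,0,-0.315,0.036,0,3,0,-0.315,0.036,0,3,0,-0.315,0.036,0,3,0,-0.315,0.036,0,3,0,-0.21,0.024,0,2,0,-0.21,0.024,0,2,0,0,0,0,0],
)

```text
clock: 39.1
position: [0.4491, -0.1246, 0.1197]
eef_rot: [[0.226, -0.974, 0.001], [-0.974, -0.226, 0.0], [0.0, -0.001, -1.0]]
force: [0.1, -0.2, -0.6]
grip_width: 0.0002
```

```bash
python3 bar.py
```

```text
pos [ 0.4491 -0.1246  0.1197] yaw -76.91 q1 9.4 q6 3.7 t 39.1 w 0.0002 F [ 0.1 -0.2 -0.6]
shift [-7.437 13.645  3.969] turn -76.91
tool-frame offset from pivot (d,r) [0.028  0.1795]
finger polar 201.95481244459967 => bar angle if touching 8.635603195700613
```

Call:
drive_tool(
  commands=[0,-0.105,0.012,0,1,0,-0.105,0.012,0,1,0,-0.105,0.012,0,1,0,-0.105,0.012,0,1,0,-0.105,0.012,0,1,0,-0.105,0.012,0,1,0,0,0,0,0,0,0,0,0,0],
)

```text
clock: 39.9
position: [0.4437, -0.1063, 0.119]
eef_rot: [[0.124, -0.992, 0.0], [-0.992, -0.124, 0.001], [-0.0, -0.0, -1.0]]
force: [-0.7, -0.6, -0.1]
grip_width: -0.0001
```

Call:
drive_tool(
  commands=[0,-0.07,0,0,0,0,-0.07,0,0,0,0,-0.07,0,0,0,0,-0.04,0,0,0,0,0,0,0,0,0,0,0,0,0,0,0,0,0,0,0,0,0,0,0],
)

```text
clock: 40.7
position: [0.4429, -0.0991, 0.1192]
eef_rot: [[0.124, -0.992, 0.0], [-0.992, -0.124, 0.0], [-0.0, -0.001, -1.0]]
force: [0.3, -0.2, -1.2]
grip_width: -0.0003
```

```bash
python3 bar.py
```

```text
pos [ 0.4429 -0.0991  0.1192] yaw -82.89 q1 13.0 q6 -5.9 t 40.7 w -0.0003 F [ 0.3 -0.2 -1.2]
shift [-5.105 14.242  3.968] turn -82.89
tool-frame offset from pivot (d,r) [0.0204 0.1786]
finger polar 193.63930786054743 => bar angle if touching 0.32009861164837794
```

Call:
drive_tool(
  commands=[0,-0.05,0,0,0,0,-0.05,0,0,0,0,0,0,0,0,0,0,0,0,0,0,0,0,0,0,0,0,0,0,0,0,0,0,0,0,0,0,0,0,0],
)

```text
clock: 41.5
position: [0.4426, -0.0977, 0.1193]
eef_rot: [[0.123, -0.992, 0.001], [-0.992, -0.123, -0.003], [0.003, -0.0, -1.0]]
force: [3.6, -7.6, -2.1]
grip_width: 0.0001
```

Call:
drive_tool(
  commands=[0,-0.05,0,0,0,0,-0.03,0,0,0,0,0,0,0,0,0,0,0,0,0,0,0,0,0,0,0,0,0,0,0,0,0,0,0,0,0,0,0,0,0],
)

```text
clock: 42.3
position: [0.4424, -0.0975, 0.1194]
eef_rot: [[0.121, -0.993, 0.001], [-0.993, -0.121, -0.007], [0.007, -0.0, -1.0]]
force: [7.5, -19.0, -5.5]
grip_width: -0.0001
```

Call:
drive_tool(
  commands=[0,0.5,0,0,0,0,0.9,0,0,0,0,0,0,-0.9,0,0,0,0,-0.9,0,1,0,0,-0.9,-8.1,1,0,0,-0.7,-8.1,1,0,0,0,-8.1,1,0,0,0,-8.1],
)

```text
clock: 43.1
position: [0.4476, -0.1353, 0.222]
eef_rot: [[0.641, -0.768, 0.002], [-0.768, -0.641, 0.0], [0.001, -0.002, -1.0]]
force: [0.9, 0.6, 0.3]
grip_width: 0.058
```

Call:
drive_tool(
  commands=[1,0,0,0,-8.1,1,0,0,0,-8.1,1,0,0,0,-8.1,1,0,0,0,-8.1,1,0,0,0,-8.1,1,0,0,0,-8.1,1,0,0,0,0,1,0,0,0,0],
)

```text
clock: 43.9
position: [0.4473, -0.1354, 0.2211]
eef_rot: [[0.999, -0.037, 0.0], [-0.037, -0.999, 0.0], [0.0, -0.0, -1.0]]
force: [-0.9, 0.1, 0.3]
grip_width: 0.0852
```

```bash
python3 - <<'E'
from plant import *
from h import *
togo(.508,-.0665,.222,-1.6,state())
E
```

```text
pos [ 0.4473 -0.1354  0.2211] yaw -2.10 q1 8.0 q6 79.9 t 43.9 w 0.0852 F [-0.9  0.1  0.3]
shift [ 1.939 -2.37  -0.028] turn -0.5
```

Call:
drive_tool(
  commands=[1,0.65,-0.79,0,0,1,0.65,-0.79,0,0,1,0.64,-0.79,0,0,1,0,0,0,0,1,0,0,0,0,1,0,0,0,0,1,0,0,0,0,1,0,0,0,0],
)

```text
clock: 44.7
position: [0.5075, -0.0669, 0.2215]
eef_rot: [[0.999, -0.034, 0.001], [-0.034, -0.999, -0.0], [0.001, -0.0, -1.0]]
force: [-0.3, 0.3, -0.3]
grip_width: 0.0853
```

```bash
python3 - <<'E'
from plant import *
from h import *
import cv2
togo(.508,-.0665,.147,-1.6,state())
np.save("p_w8.npy",camera_params("wrist"),allow_pickle=True)
im=get_image("wrist")[:,:,::-1]
cv2.imwrite("pics/w8.png",cv2.resize(im,(800,600),interpolation=cv2.INTER_CUBIC))
E
```

```text
pos [ 0.5075 -0.0669  0.2215] yaw -1.96 q1 15.1 q6 73.0 t 44.7 w 0.0853 F [-0.3  0.3 -0.3]
shift [ 0.015 -0.014  2.482] turn -0.36
```

View pics/w8.png

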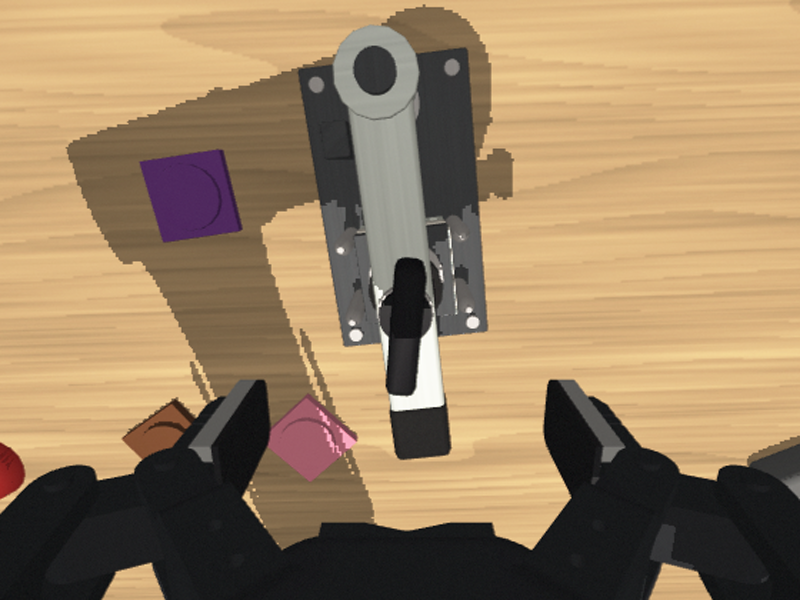

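Bar lies over the stack along the jig's axis. Wing runs from about (409,262) to (401,392), centre (405,327).

```bash
python3 - <<'E'
from plant import *
from h import *
p=np.load("p_w8.npy",allow_pickle=True).item()
P=lambda u,v,z:onplane(p,np.array([u,v])*.7,z)
a,b=P(409,259,.175),P(402,394,.175)
print("wing",(a+b)/2,np.linalg.norm(a-b),np.degrees(np.arctan2(*(a-b)[1::-1])))
a,b=P(376,70,.137),P(421,445,.137);print("bar heading",np.degrees(np.arctan2(*(a-b)[1::-1])),a)
togo(*((P(409,259,.175)+P(402,394,.175))/2)[:2],.147,-5,state())
E
```

```text
wing [ 0.51083354 -0.06624734  0.175     ] 0.0615208308426092 -4.7349666259919685
bar heading 4.553690379482038 [ 0.61884791 -0.05687999  0.137     ]
pos [ 0.5075 -0.0668  0.2214] yaw -1.95 q1 15.1 q6 73.0 t 44.8 w 0.0851 F [ 0.3 -0.3 -0.7]
shift [ 0.109 -0.023  2.481] turn 3.05
```

Call:
drive_tool(
  commands=[1,0.05,-0.02,0.5,3,1,0,0,0.5,0,1,0,0,0.5,0,1,0,0,0.5,0,1,0,0,0.46,0,1,0,0,0,0,0.05,0,0,0,0,0.05,0,0,0,0],
  grip_force=40,
)

```text
clock: 45.55
position: [0.5097, -0.0659, 0.1483]
eef_rot: [[0.996, -0.085, 0.001], [-0.085, -0.996, -0.0], [0.001, 0.0, -1.0]]
force: [-1.0, -0.7, 0.0]
grip_width: 0.0593
```

Call:
drive_tool(
  commands=[0.05,0,0,0,0,0.05,0,0,0,0,0.05,0,0,0,0,0.05,0,0,0,0,0.05,0,0,0,0,0.05,0,0,0,0,0.05,0,0,0,0,0.05,0,0,0,0],
)

```text
clock: 46.35
position: [0.51, -0.0667, 0.1495]
eef_rot: [[0.996, -0.086, 0.003], [-0.086, -0.996, -0.002], [0.003, 0.001, -1.0]]
force: [-1.7, -1.1, 5.4]
grip_width: 0.0131
```

```bash
python3 - <<'E'
from plant import *
from h import *
s=state();togo(.508,-.0665,.147,-5,s);print(s["moment"])
E
```

```text
pos [ 0.51   -0.0667  0.1495] yaw -4.91 q1 15.1 q6 70.0 t 46.4 w 0.0131 F [-1.7 -1.1  5.4]
shift [-0.067 -0.001  0.083] turn 0.09
[-0.72892344  0.33213622 -0.10981705]
```

Call:
drive_tool(
  commands=[0.05,0,0,0,4,0.05,0,0,0,8.5,0.05,0,0,0,8.5,0.05,0,0,0,8.5,0.05,0,0,0,8.5,0.05,0,0,0,8.5,0.05,0,0,0,8.5,0.05,0,0,0,5],
)

```text
clock: 47.15
position: [0.5085, -0.0685, 0.1495]
eef_rot: [[0.419, -0.908, -0.001], [-0.908, -0.419, -0.005], [0.004, 0.003, -1.0]]
force: [-6.5, -8.0, 7.6]
grip_width: 0.0138
```

```bash
python3 - <<'E'
from plant import *
from h import *
s=state();togo(.508,-.0665,.147,-5,s);print(s["moment"])
E
```

```text
pos [ 0.5085 -0.0685  0.1495] yaw -65.25 q1 15.0 q6 9.7 t 47.1 w 0.0138 F [-6.5 -8.   7.6]
shift [-0.068 -0.012  0.082] turn -60.25
[-2.78615283  2.19938026  0.12411689]
```

Call:
drive_tool(
  commands=[0.05,0.03,0.06,0,0,0.05,0,0.012,0,8.5,0.05,0,0.012,0,8.5,0.05,0,0.012,0,8.5,0.05,0,0.012,0,8.5,0.05,0,0.012,0,8.5,0.05,0,0.012,0,8.5,0.05,0,0.012,0,8.5],
)

```text
clock: 47.95
position: [0.5058, -0.0684, 0.1495]
eef_rot: [[-0.57, -0.822, 0.002], [-0.822, 0.57, -0.002], [0.001, -0.003, -1.0]]
force: [-3.7, -1.8, 7.1]
grip_width: 0.0131
```

Call:
drive_tool(
  commands=[0.05,0,0.012,0,8.5,0.05,0,0.012,0,8.5,0.05,0,0.012,0,8.5,0.05,0,0.012,0,8.5,0.05,0,0.012,0,8.5,0.05,0,0.012,0,8.5,0.05,0,0.012,0,8.5,0.05,0,0.012,0,8.5],
)

```text
clock: 48.75
position: [0.5047, -0.0657, 0.1495]
eef_rot: [[-0.975, 0.22, 0.002], [0.22, 0.975, -0.001], [-0.002, -0.001, -1.0]]
force: [-3.3, -1.0, 7.3]
grip_width: 0.0134
```

Call:
drive_tool(
  commands=[0.05,0,0.012,0,8.5,0.05,0,0.012,0,8.5,0.05,0,0.012,0,8.5,0.05,0,0.012,0,8.5,0.05,0,0,0,0,0.05,0,0,0,0,0.05,0,0,0,0,0.05,0,0,0,0],
)

```text
clock: 49.55
position: [0.5055, -0.0643, 0.1495]
eef_rot: [[-0.69, 0.724, 0.002], [0.724, 0.69, -0.001], [-0.002, 0.001, -1.0]]
force: [-2.3, -1.7, 7.4]
grip_width: 0.0134
```

```bash
python3 - <<'E'
from plant import *
from h import *
s=state();togo(.508,-.0665,.147,-5,s);print(s["moment"])
E
```

```text
pos [ 0.5055 -0.0643  0.1495] yaw 133.59 q1 15.5 q6 -151.9 t 49.5 w 0.0134 F [-2.3 -1.7  7.4]
shift [-0.111  0.011  0.082] turn -41.41
[-0.21268576  0.90103212 -0.08913961]
```

Call:
drive_tool(
  commands=[1,0,0,0,0,1,0,0,0,0,1,0,0,0,0,1,0,0,0,0,1,0,0,0,0,1,-0.08,0,0,0,1,0,0,0,-8.5,1,0,0,0,-8.5],
)

```text
clock: 50.35
position: [0.5067, -0.0656, 0.1472]
eef_rot: [[-0.874, 0.486, -0.0], [0.486, 0.874, -0.0], [0.0, -0.0, -1.0]]
force: [0.2, -0.4, 0.4]
grip_width: 0.0855
```

Call:
drive_tool(
  commands=[1,0,0,0,-8.5,1,0,0,0,-8.5,1,0,0,0,-8.5,1,0,0,0,-8.5,1,0,0,0,-8.5,1,0,0,0,-8.5,1,0,0,0,-8.5,1,0,0,0,-8.5],
)

```text
clock: 51.15
position: [0.5067, -0.0656, 0.1472]
eef_rot: [[-0.778, -0.629, -0.0], [-0.629, 0.778, -0.0], [0.0, -0.0, -1.0]]
force: [0.2, 0.5, 0.0]
grip_width: 0.0853
```

Call:
drive_tool(
  commands=[1,0,0,0,-8.5,1,0,0,0,-8.5,1,0,0,0,-8.5,1,0,0,0,-8.5,1,0,0,0,-8.5,1,0,0,0,-8.5,1,0,0,0,-8.5,1,0,0,0,-8.5],
)

```text
clock: 51.95
position: [0.5067, -0.0656, 0.1472]
eef_rot: [[0.292, -0.957, -0.0], [-0.957, -0.292, -0.0], [0.0, 0.0, -1.0]]
force: [-0.4, -0.7, -0.0]
grip_width: 0.0855
```

Call:
drive_tool(
  commands=[1,0,0,0,-8.5,1,0,0,0,-8.5,1,0,0,0,-8.5,1,0,0,0,-1.5,1,0,0,0,0,1,0,0,0,0,1,0,0,0,0,1,0,0,0,0],
)

```text
clock: 52.75
position: [0.5067, -0.0654, 0.1473]
eef_rot: [[0.689, -0.725, -0.0], [-0.725, -0.689, -0.0], [0.0, 0.0, -1.0]]
force: [0.1, -0.2, 0.2]
grip_width: 0.0853
```

```bash
python3 - <<'E'
from plant import *
from h import *
s=state();togo(.5077,-.0665,.148,-46.4,s);print(s["moment"])
E
```

```text
pos [ 0.5067 -0.0654  0.1473] yaw -46.45 q1 15.3 q6 28.3 t 52.8 w 0.0853 F [ 0.1 -0.2  0.2]
shift [ 0.049 -0.001 -0.023] turn -0.05
[-0.02437135 -0.00700204 -0.0090855 ]
```

Shift by 0.05 along tool x to centre on the knob, then close and turn about 187°.

Call:
drive_tool(
  commands=[0.05,0.05,0,0,0,0.05,0,0,0,0,0.05,0,0,0,0,0.05,0,0,0,0,0.05,0,0,0,0,0.05,0,0,0,0,0.05,0,0,0,0,0.05,0,0,0,0],
)

```text
clock: 53.55
position: [0.5076, -0.0674, 0.1493]
eef_rot: [[0.69, -0.724, 0.001], [-0.724, -0.69, -0.002], [0.002, 0.001, -1.0]]
force: [-4.6, -1.4, 8.1]
grip_width: 0.0131
```

Call:
drive_tool(
  commands=[0.05,0,0,0,8.5,0.05,0,0,0,8.5,0.05,0,0,0,8.5,0.05,0,0,0,8.5,0.05,0,0,0,8.5,0.05,0,0,0,8.5,0.05,0,0,0,8.5,0.05,0,0,0,8.5],
)

```text
clock: 54.35
position: [0.5074, -0.0675, 0.1493]
eef_rot: [[-0.418, -0.908, 0.0], [-0.908, 0.418, -0.002], [0.002, -0.001, -1.0]]
force: [-6.0, -0.8, 9.2]
grip_width: 0.0134
```

```bash
python3 - <<'E'
from plant import *
from h import *
s=state();togo(.5077,-.0665,.148,-46.4,s);print(s["moment"])
E
```

```text
pos [ 0.5074 -0.0675  0.1493] yaw -114.74 q1 15.1 q6 -39.8 t 54.4 w 0.0134 F [-6.  -0.8  9.2]
shift [-0.034  0.003  0.043] turn -68.34
[-0.55334991  2.13725568  0.17312234]
```

Call:
drive_tool(
  commands=[0.05,0,0,0,8.5,0.05,0,0,0,8.5,0.05,0,0,0,8.5,0.05,0,0,0,8.5,0.05,0,0,0,8.5,0.05,0,0,0,8.5,0.05,0,0,0,8.5,0.05,0,0,0,8.5],
)

```text
clock: 55.15
position: [0.5072, -0.0673, 0.1493]
eef_rot: [[-0.999, 0.048, 0.0], [0.048, 0.999, -0.002], [-0.0, -0.002, -1.0]]
force: [-6.9, 0.0, 9.7]
grip_width: 0.0136
```

Call:
drive_tool(
  commands=[0.05,0,0,0,8.5,0.05,0,0,0,8.5,0.05,0,0,0,8.5,0.05,0,0,0,8.5,0.05,0,0,0,8.5,0.05,0,0,0,8.5,0.05,0,0,0,0,0.05,0,0,0,0],
)

```text
clock: 55.95
position: [0.5073, -0.0671, 0.1494]
eef_rot: [[-0.596, 0.803, 0.0], [0.803, 0.596, -0.001], [-0.001, -0.0, -1.0]]
force: [-6.1, -0.9, 9.4]
grip_width: 0.013
```

```bash
python3 - <<'E'
from plant import *
from h import *
s=state();togo(.5077,-.0665,.148,-46.4,s);print(s["moment"])
E
```

```text
pos [ 0.5073 -0.0671  0.1494] yaw 126.59 q1 15.1 q6 -158.5 t 56.0 w 0.0130 F [-6.1 -0.9  9.4]
shift [0.009 0.022 0.045] turn -7.01
[ 0.23800955  2.31353798 -0.1136798 ]
```

Call:
drive_tool(
  commands=[1,0,0,0,0,1,0,0,0,0,1,0,0,0,0,1,0,0,0,0,1,0,0,0,0,1,0,0,0,0,1,0,0,0,-8.5,1,0,0,0,-8.5],
)

```text
clock: 56.75
position: [0.5077, -0.0665, 0.1472]
eef_rot: [[-0.808, 0.589, -0.0], [0.589, 0.808, -0.0], [0.0, -0.0, -1.0]]
force: [-1.0, -0.1, 1.1]
grip_width: 0.0855
```

Call:
drive_tool(
  commands=[1,0,0,0,-8.5,1,0,0,0,-8.5,1,0,0,0,-8.5,1,0,0,0,-8.5,1,0,0,0,-8.5,1,0,0,0,-8.5,1,0,0,0,-8.5,1,0,0,0,-8.5],
)

```text
clock: 57.55
position: [0.5077, -0.0665, 0.1473]
eef_rot: [[-0.848, -0.529, -0.0], [-0.529, 0.848, -0.0], [0.0, -0.0, -1.0]]
force: [0.4, -0.5, -1.1]
grip_width: 0.0852
```

Call:
drive_tool(
  commands=[1,0,0,0,-8.5,1,0,0,0,-8.5,1,0,0,0,-8.5,1,0,0,0,-8.5,1,0,0,0,-8.5,1,0,0,0,-8.5,1,0,0,0,-8.5,1,0,0,0,-8.5],
)

```text
clock: 58.35
position: [0.5077, -0.0665, 0.1472]
eef_rot: [[0.173, -0.985, -0.0], [-0.985, -0.173, -0.0], [0.0, 0.0, -1.0]]
force: [-1.1, -0.4, 0.6]
grip_width: 0.0853
```

Call:
drive_tool(
  commands=[1,0,0,0,-8.5,1,0,0,0,-8.5,1,0,0,0,-8.5,1,0,0,0,-1.5,1,0,0,0,0,0.05,0,0,0,0,0.05,0,0,0,0,0.05,0,0,0,0],
)

```text
clock: 59.15
position: [0.5077, -0.0665, 0.1473]
eef_rot: [[0.596, -0.803, -0.0], [-0.803, -0.596, -0.0], [0.0, 0.0, -1.0]]
force: [0.7, -0.7, -0.2]
grip_width: 0.0436
```

Call:
drive_tool(
  commands=[0.05,0,0,0,0,0.05,0,0,0,0,0.05,0,0,0,0,0.05,0,0,0,0,0.05,0,0,0,0,0.05,0,0,0,0,0.05,0,0,0,0,0.05,0,0,0,0],
)

```text
clock: 59.95
position: [0.5075, -0.0676, 0.1494]
eef_rot: [[0.596, -0.803, 0.001], [-0.803, -0.596, -0.002], [0.002, 0.001, -1.0]]
force: [-5.8, -1.7, 8.7]
grip_width: 0.0131
```

```bash
python3 - <<'E'
from plant import *
from h import *
s=state();togo(.5077,-.0665,.148,-53.4,s);print(s["moment"])
E
```

```text
pos [ 0.5075 -0.0676  0.1494] yaw -53.41 q1 15.1 q6 21.5 t 60.0 w 0.0131 F [-5.8 -1.7  8.7]
shift [-0.026 -0.028  0.045] turn -0.01
[-0.71010785  2.00659816  0.07383493]
```

Call:
drive_tool(
  commands=[0.05,0,0,0,8.4,0.05,0,0,0,8.4,0.05,0,0,0,8.4,0.05,0,0,0,8.4,0.05,0,0,0,8.4,0.05,0,0,0,8,0.05,0,0,0,0,0.05,0,0,0,0],
)

```text
clock: 60.75
position: [0.5075, -0.0676, 0.1493]
eef_rot: [[-0.232, -0.973, 0.001], [-0.973, 0.232, -0.002], [0.002, -0.001, -1.0]]
force: [-5.1, -1.7, 8.4]
grip_width: 0.0129
```

Call:
drive_tool(
  commands=[1,0,0,0,0,1,0,0,0,0,1,0,0,0,0,1,0,0,0,0,1,0,0,0,0,1,0,0,-0.5,0,1,0,0,-0.9,0,1,0,0,-0.9,0],
)

```text
clock: 61.55
position: [0.5076, -0.0667, 0.2181]
eef_rot: [[-0.232, -0.973, 0.0], [-0.973, 0.232, -0.001], [0.001, -0.0, -1.0]]
force: [0.2, 1.2, 0.5]
grip_width: 0.0849
```

Call:
drive_tool(
  commands=[1,-0.8,0,-0.4,-8,1,-0.8,0,0,-8,1,-0.8,0,0,-8,1,-0.8,0,0,-8,1,0,0,0,-8,1,0,0,0,-8,1,0,0,0,-8,1,0,0,0,-8],
)

```text
clock: 62.35
position: [0.5101, 0.0284, 0.2297]
eef_rot: [[0.777, -0.63, 0.001], [-0.63, -0.777, 0.0], [0.001, -0.001, -1.0]]
force: [-0.6, 0.0, -0.1]
grip_width: 0.0852
```

```bash
python3 - <<'E'
from plant import *
from h import *
import cv2
s=state();togo(.5077,-.0665,.22,5.1,s)
np.save("p_w9.npy",camera_params("wrist"),allow_pickle=True)
a=get_image("wrist")[:,:,::-1];b=get_image("side")[:,:,::-1];np.savez("fin.npz",a=a,b=b,sc=get_image("scene"))
b=cv2.resize(b[170:300,240:400],None,fx=2.4,fy=2.4,interpolation=cv2.INTER_CUBIC)
a=cv2.resize(a[:400],(416,297))
print(a.shape,b.shape)
a=cv2.copyMakeBorder(a,0,max(0,b.shape[0]-a.shape[0]),0,0,cv2.BORDER_CONSTANT);a=a[:b.shape[0]]
cv2.imwrite("pics/fin.png",np.hstack([a,b]))
E
```

```text
pos [0.5101 0.0284 0.2297] yaw -39.04 q1 25.8 q6 25.1 t 62.4 w 0.0852 F [-0.6  0.  -0.1]
shift [1.929 2.508 0.322] turn -44.14
(297, 416, 3) (312, 384, 3)
```

View pics/fin.png

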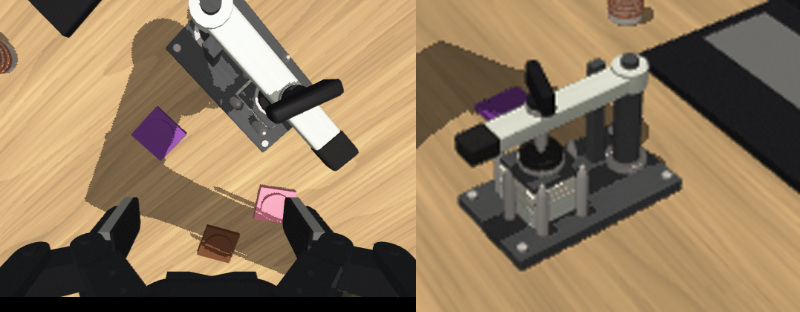

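```bash
python3 - <<'E'
from h import *
p=np.load("p_w9.npy",allow_pickle=True).item()
P=lambda u,v,z:onplane(p,np.array([u,v])/.743,z)
hd=lambda a,b:np.degrees(np.arctan2(*(a-b)[1::-1]))
print("wing",hd(P(340,86,.175),P(272,115,.175)),"bar",hd(P(212,8,.137),P(339,152,.137)))
E
```

```text
wing -105.36489175321329 bar 5.939962725015945
```

```bash
python3 -c "
from plant import *
print(job_done(),state()['clock'])"
```

```text
the job is handed in; nothing more can be done
the job is handed in; nothing more can be done
```

The stack is built and clamped, and I handed the job in at about 62 s of the 210 s allowed. The hand-in reports no verdict.

**What I did:** I set the heat sink in the pocket and put both cells on it (only two were on the desk), with the cap on top, boss up. I pushed the bar against its stop, where the push force rose to about 20 N. I then turned the knob clockwise in three grasps, about 458° in all. Adding the roughly 9.5° it read at the start, it stands at about 468°.

**Last checks:**
- **Bar:** its heading measured 5.9°, against 5.1° for the jig. That is about 0.8° off the stop, where 4.6° is allowed.
- **Knob:** the wing's heading measured -105°, against -103° expected.
- **Pad:** the pad's press-in cannot be measured directly. From the stack height and the knob angle it should be pressed in about 10 mm.
- **Stack:** the side view shows it in place between the pins under the pad. I did not measure its position again after clamping.
- **Mug:** no move passed near it, but I did not check it again at the end.

**Disagreement:** the scene camera and the wrist camera differed by 2 to 6 mm in position. I used the wrist values for every grasp and placement. No check failed.

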